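# Set the coffee grinder for a press-pot brew and start it

### The job

Set the coffee grinder up for a press-pot brew and start it: swing the grind lever with the wooden ball round until it lies in line with the orange tab that marks the setting (leave the tab where it is), and stand the steel dosing cup upright in the middle of the round pad under the chute. Only when both are done, push the green start button on the sloped front in and let it go. Do not knock over or shift the mug and the wooden salt box.

Things in the scene. Friction and masses are not known exactly. Their poses are not given: they have to be found in the camera images.
- collar_axis (a point): Coffee grinder, dark grey-green, 136x255x376 mm, fixed. Point on its upright collar axis, level with the lever ball, 245 mm above the worktop. Axes: z up, -x out of its front, which faces the robot's left and a little towards it. A round hopper, radius 90 mm, 290 to 365 mm above the worktop, ends 10 mm short of the ball's edge: reach the ball with the tool leaning outward about 35 degrees.
- grind_lever (a joint): Grind lever, turning about the upright collar axis, rad. 0 = pointing straight out of the grinder's front (-x of the grinder); positive = anticlockwise from above, which brings it nearer the robot. Stops at -1.0 and 1.0. It stays where it is left; moving it takes about 1.1 N at the ball. It starts between 0.45 and 0.7.
- lever_ball (a point): Centre of the light wooden ball, 26 mm in diameter, at the end of the grind lever, 113 mm from the collar axis, 246 mm above the worktop; pinch it from its two sides or push it. A steel arm (12 mm wide, white line along it) joins it from the collar side and below. Axes turn with the lever: -x points outward along it.
- setting_tab (a joint): Angle of the orange setting tab about the collar axis, rad, same zero and direction as grind_lever: the lever is set when both joint values are equal. It lies between -0.2 and 0.25, is stiff and must stay put.
- tab_mark (a point): Outer end of the orange setting tab (10 mm wide, 20 mm long) on the rim of the steel scale ring, 93.5 mm from the collar axis, 221 mm above the worktop. The lever arm passes over it without touching. Axes turn with the tab: -x points outward along it.
- pad_centre (a point): Centre of the top of the round black rubber pad, 72 mm in diameter, on the grinder's foot, 33 mm above the worktop, 68 mm in front of the collar axis. Axes as collar_axis. The chute mouth (25 mm wide) is straight above, 101 mm up; the burr chamber 119 mm up. The column stands 66 mm behind the centre. The deck round the pad is 3 mm lower, open to front and sides.
- cup_middle (a point): Middle of the loose steel dosing cup, half-way up (35 mm above its underside, on its axis): straight, open, 57 mm in diameter, 70 mm high, wall 3 mm, about 0.13 kg. z points to its mouth. It starts upright on the worktop to the robot's left of the grinder. Wall cabinet above: underside 0.46 m above the worktop, from x = 0.6 m on; a tall cabinet stands at the right end, y = -0.55 m.
- start_button (a joint): Travel of the green start button, m: 0 = out, 0.005 = right in. A spring returns it; right in takes about 4.6 N. Pressing it past 0.003 starts the grinder.
- button_face (a point): Centre of the outer face of the green button, 31 mm in diameter, on the sloping front of the grinder's foot. z points out of the face, up and to the front, 29 degrees from vertical; the button is pushed along -z. The face stands about 30 mm above the worktop.
- salt_box_middle (a point): Middle of the round wooden salt box, 70 mm in diameter, 68 mm high (bystander, loose), 30 mm above the worktop. It stands 0.13 to 0.18 m from the cup, beside it.
- mug_middle (a point): Middle of the white mug with a green leaf pattern, 82 mm in diameter, 94 mm high, with a handle (bystander, loose), 47 mm above the worktop.
Things that resemble listed ones, but are neither listed nor needed, are in the scene too. Of the things that look like the part that bears cup_middle, take the one that is farthest to the robot's left at the start.

How it is judged:
On the way, in this order (a step that is already met when the one before it is completed fails the run):
1. the lever is in line with the orange tab and the cup stands upright on the pad under the chute (angle between the x axis of lever_ball and the x axis of tab_mark, either way round below 0.07 rad and horizontal distance between cup_middle and pad_centre below 0.014 m and z of cup_middle in the frame of pad_centre between 0.031 and 0.039 m and angle between cup_middle's own z axis and vertical below 0.1 rad), for 0.2 s.
2. the start button is pushed in (value of joint start_button above 0.003 m), for 0.05 s.
At the end, for the whole second after the job is handed in: The grind lever is within 0.07 rad (4 degrees) of the orange tab; the cup stands upright (within 0.1 rad) on the pad, its axis within 14 mm of the pad's centre; the button has been pressed past 3 mm after that and is out again (under 1.5 mm) (all of step 1 and value of joint start_button below 0.0015 m); the robot touches nothing.
It fails at once if the start button is pressed past 3 mm while the cup is not under the chute or the lever is not at the tab (value of joint start_button above 0.003 m and (horizontal distance between cup_middle and pad_centre above 0.014 m or z of cup_middle in the frame of pad_centre above 0.039 m or angle between cup_middle's own z axis and vertical above 0.1 rad or angle between the x axis of lever_ball and the x axis of tab_mark, either way round above 0.07 rad)).
It fails at once if the orange tab is shifted by more than 5 mm (distance of tab_mark from where it was at the start of the episode above 0.005 m).
It fails at once if the mug or the salt box is shifted by more than 30 mm or knocked over (distance of any of mug_middle, salt_box_middle from where it was at the start of the episode above 0.03 m or angle between any of mug_middle, salt_box_middle's own z axis and vertical above 0.5 rad).
It also fails if it takes over 64 s, if anything falls off the work surface, if the arm or the gripper's body presses on something with over 40 N, if the wrist force passes 120 N, or if a joint passes its speed limit or range.

### The arm

A 6-joint arm with a two-finger parallel gripper is mounted at the origin on a cart in front of the work surface, level with it; the furniture and walls round the work are solid. World frame = base frame: x ahead of the robot, y to its left, z up, the work surface at z = 0. Lengths are in m, angles in rad, forces in N, time in s.
With the tool pointing down it reaches from about 0.3 to 0.825 m from the base axis. Payload 5.4 kg.
Tool frame: the origin (TCP) lies where the fingers leave the gripper's body, on its centre line; the fingertips stand 88 mm ahead of it and the grasp point (between the pads) lies 69 mm ahead of it; z points along the fingers, x is the direction in which the jaws open and shut, and the axes are right-handed (so a half turn about z gives the same grasp; the last joint's range is limited). The gripper opens to 92 mm and grips with 3 to 60 N. Pads are 20 mm wide; open, the fingers measure 128 mm over their backs; the gripper's body (75 mm by 189 mm) begins 69 mm behind the grasp point.
Start: joints at [-1.422, 0.158, 1.597, -0, 1.386, -0.21], TCP at [0.202, -0.538, 0.303] pointing down, gripper open.
Joint ranges: [-2.91, 2.91], [-0.94, 2.29], [0.18, 2.7], [-1.29, 4.43], [0.17, 2.64], [-3, 3]. Speed limits (rad/s): [2.57, 2.57, 3.14, 3.14, 3.14, 3.14].

### API

Orientations are given as a rotation vector (axis times angle).
In Python, from plant import sensors, viewer, order gives the robot as it stands.
- The arm moves only by the tool apply_moves, never from a script. Its argument "rows" is one flat list of numbers, 7 for each row, row after row: the turn, a rotation vector about the tool's x, y, z in rad, then the shift along the tool's x, y, z in mm, then the opening in per cent of the stroke, from 0 (shut) to 100 (fully open). A call has 1 to 12 rows; each row is the pose to reach, as a shift and turn from the pose commanded when the call began, along the tool's axes at that moment; what a row does not reach only later rows make up. A row lasts 1/8 s, in which the tool goes at most 62.5 mm and 10.7 degrees, less where a joint would pass 70% of its speed; a pose out of reach is approached as far as the arm can. A call with a gripper value outside its range is refused whole. The fingers move at their own pace and stop on an object; "grip_force" is the grip in N (left out, the last holds). Time passes only in rows, so rows that repeat a pose let the fingers close. It gives the time, the measured TCP pose, the force and the opening at its end, in the units of the state.
- sensors.read_state(): the state, without advancing time (a new reading comes with each control period).
- viewer.camera(name): name is "scene" or "top"; returns (picture, depth): 400x640x3 uint8, blue, green, red; 400x640 float32, m along the optical axis (not along the pixel's ray), 0 where there is no reading.
- viewer.calibration(name): a dict with "mtx" (3x3 intrinsics, pixels), "rvec" (rotation vector, rad) and "tvec" (3), from world to camera coordinates, as OpenCV has them. Camera axes: x right, y down, z forward; pixel columns grow to the right and rows downward; lengths in m; the calibration is good to about 2 mm. A picture is of the moment at which its call begins. calibration takes no time and is no camera call.
- order.job_done(): hands the job in, once; it reports no verdict.
The state is a dict: "time": time; "q": joint angles; "qvel": joint speeds; "tau": joint torques, N m; "eef_pos": TCP position; "ee_rot": TCP orientation; "ft_force": force on the tool from outside, world axes, zero at the start; "torque": the same for the moment, N m; "gripper_width": finger opening in m.
Only numpy, scipy, OpenCV 4.12 (cv2) and the standard library are available. Lean on these libraries where they do the work, as an engineer would, in place of code of your own. Each camera call takes 0.05 s, during which the arm holds its last target.

## Working session

There is one attempt and no reset: what is moved stays moved. The work goes in short steps, Python scripts to look and compute and a tool call to move; the robot and the scene stay as the last step left them, time stands still between calls to the robot, and variables do not carry over. Pictures are saved under pics/ and viewed, and the job is handed in when it is done.

Besides the shell and the picture viewer there is one more tool, called after "Request:" by a JSON object that holds its "name" and its "arguments". apply_moves: Moves the arm, as the interface text tells. Its arguments: {"type":"object","properties":{"rows":{"type":"array","items":{"type":"number"}},"grip_force":{"type":"number"}},"required":["rows"]}

```bash
ls; mkdir -p pics; python3 - <<'E'
from plant import sensors, viewer
import cv2,numpy as np
s=sensors.read_state();print(s)
for n in("scene","top"):
    p,d=viewer.camera(n);cv2.imwrite(f"pics/{n}0.png",p);np.save(f"pics/{n}0.npy",d)
    c=viewer.calibration(n);print(c)
E
```

```text
pics
{'time': 0.0, 'q': array([-1.42206005e+00,  1.59068845e-01,  1.59818820e+00, -9.21559528e-06,
        1.38620258e+00, -2.10044026e-01]), 'qvel': array([ 9.29133123e-04,  7.93825714e-04, -5.97223347e-05,  8.13538127e-04,
        1.47812202e-03, -1.32929737e-04]), 'tau': array([-8.60943801e-04, -3.85573161e+01, -3.22108126e+01,  6.98077027e-02,
        3.78074858e-02, -1.36617982e-04]), 'eef_pos': array([ 0.20184099, -0.53792717,  0.3017297 ]), 'ee_rot': array([-2.58105238e+00,  1.78864885e+00,  2.01864409e-03]), 'ft_force': array([ 0.51075062, -0.04765113, -0.08663204]), 'torque': array([ 0.00046208, -0.00499754, -0.00583937]), 'gripper_width': 0.09215623477029945}
{'mtx': array([[511.07618406,   0.        , 317.30352271],
       [  0.        , 511.07618406, 195.94504156],
       [  0.        ,   0.        ,   1.        ]]), 'rvec': array([ 0.67673583, -2.45461546,  1.3450745 ]), 'tvec': array([0.35082215, 0.38054967, 0.92435318])}
{'mtx': array([[369.5852381 ,   0.        , 315.62187666],
       [  0.        , 369.5852381 , 195.32307646],
       [  0.        ,   0.        ,   1.        ]]), 'rvec': array([ 1.68436748, -2.38745668,  0.39554693]), 'tvec': array([-0.02722537,  0.61865154,  0.81445708])}
```

View pics/scene0.png

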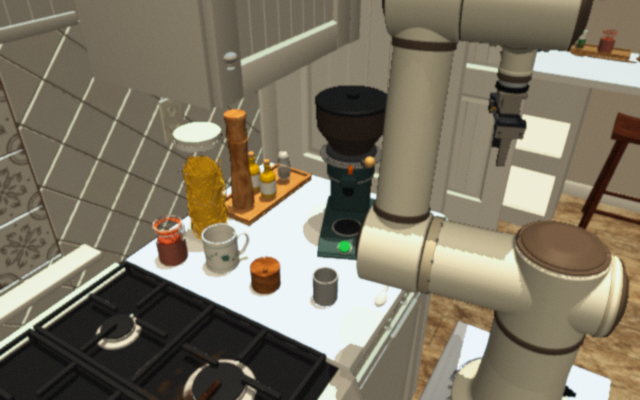

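View pics/top0.png

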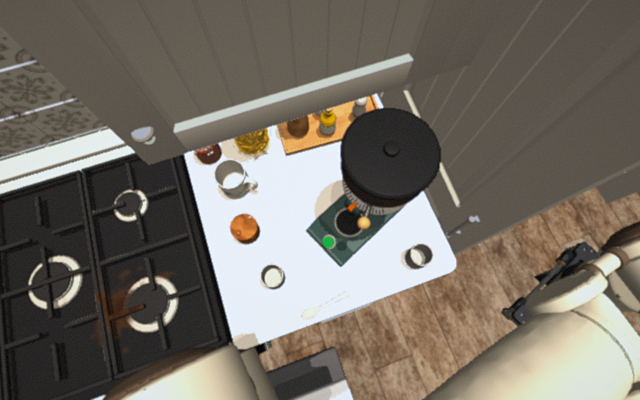

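Scene view: grinder at (350,170), ball at (369,161), green button (345,246), cup (325,286), salt box (265,274) and mug (222,248). Top view: left cup (273,277), decoy cup (418,257), button (328,242), pad (349,221), ball (364,223) and tab near (351,208). Next I'll zoom in and measure.

```bash
cat > h.py <<'E'
import cv2,numpy as np
from plant import viewer,sensors
from scipy.spatial.transform import Rotation as R
def cal(n):
    c=viewer.calibration(n);return c['mtx'],cv2.Rodrigues(c['rvec'])[0],np.array(c['tvec']).ravel()
def ray(n,u,v):
    K,r,t=cal(n);d=r.T@np.linalg.solve(K,[u,v,1.]);return -r.T@t,d
def onz(n,u,v,z):
    c,d=ray(n,u,v);return c+d*(z-c[2])/d[2]
def dep(n,u,v,z):
    c,d=ray(n,u,v);return c+d*z
def proj(n,p):
    K,r,t=cal(n);return cv2.projectPoints(np.array(p,float).reshape(-1,3),r,t,K,None)[0].reshape(-1,2)
def two(a,b):
    (c1,d1),(c2,d2)=ray("scene",*a),ray("top",*b)
    A=np.c_[d1,-d2];s=np.linalg.lstsq(A,c2-c1,rcond=None)[0]
    p,q=c1+s[0]*d1,c2+s[1]*d2;return (p+q)/2,np.linalg.norm(p-q)
E
python3 - <<'E'
import cv2,numpy as np
a=cv2.imread('pics/top0.png')[130:300,220:440];b=cv2.imread('pics/scene0.png')[80:310,200:400]
cv2.imwrite('pics/topz.png',cv2.resize(a,None,fx=3.5,fy=3.5,interpolation=cv2.INTER_CUBIC))
cv2.imwrite('pics/scz.png',cv2.resize(b,None,fx=2.6,fy=2.6,interpolation=cv2.INTER_CUBIC))
from h import *
for n in('top','scene'):
    im=cv2.imread(f'pics/{n}0.png');d=np.load(f'pics/{n}0.npy');h=cv2.cvtColor(im,cv2.COLOR_BGR2HSV)
    for nm,lo,hi in(('green',(45,150,90),(80,255,255)),('orange',(3,170,100),(14,255,255)),('wood',(8,90,120),(22,220,255))):
        m=cv2.inRange(h,lo,hi);k,l,st,ce=cv2.connectedComponentsWithStats(m)
        for i in range(1,k):
            if st[i,4]>8: 
                zz=d[l==i];zz=np.median(zz);print(n,nm,st[i],ce[i].round(1),dep(n,*ce[i],zz).round(3))
E
```

```text
top green [323 237  10  11  90] [327.4 241.9] [ 0.468 -0.228  0.027]
top orange [198 152   6   2   9] [200.7 152.3] [0.805 0.014 0.067]
top orange [348 203   8   9  44] [351.4 206.6] [ 0.487 -0.283  0.219]
top orange [231 215  27  25 512] [243.7 227.3] [ 0.569 -0.037  0.058]
top wood [365  94  13  18 147] [370.4 103.7] [ 0.823 -0.496  0.011]
top wood [ 278  100   77   54 1657] [318.3 129. ] [ 0.793 -0.319  0.014]
top wood [235 127  34  30 426] [252.4 142.5] [ 0.786 -0.126  0.069]
top wood [ 578  187   62   57 1396] [604.1 215.1] [ 0.288 -1.745 -0.915]
top wood [573 197   8  10  30] [575.7 201.2] [ 0.406 -1.648 -0.917]
top wood [ 511  201   78   73 2642] [546.5 236.1] [ 0.291 -1.402 -0.918]
top wood [350 202   7   8  13] [353.3 204.6] [ 0.489 -0.289  0.219]
top wood [231 214  27  26 538] [243.5 227. ] [ 0.57  -0.037  0.059]
top wood [358 216  13  13 110] [363.6 222.4] [ 0.439 -0.288  0.253]
top wood [  270   240   257   142 10052] [418.8 320.5] [ 0.136 -0.601 -0.908]
top wood [511 243   5   7  11] [512.9 245.5] [ 0.306 -1.213 -0.917]
top wood [620 252   8   9  46] [623.7 256. ] [ 0.24
[... 3520 characters left out ...]
d [192 197  16  10  46] [199.  202.7] [ 0.803 -0.086  0.125]
scene wood [597 203  43  17 290] [618.6 211.2] [-0.235 -2.432 -0.914]
scene wood [ 573  214   67  186 5831] [617.9 315.2] [-0.292 -1.375 -0.826]
scene wood [153 217  28  27 353] [166.7 228.9] [0.832 0.004 0.089]
scene wood [497 220  25  15 222] [507.6 227.4] [ 0.296 -1.926 -0.915]
scene wood [ 538  226   55   42 1330] [564.9 248.4] [-0.004  0.026  0.382]
scene wood [250 257  30  20 444] [264.6 266.3] [ 0.569 -0.033  0.059]
scene wood [623 277   1   9   9] [623. 281.] [-0.083  0.011  0.347]
scene wood [ 421  294   73   72 2140] [449.3 323.6] [ 0.344 -1.052 -0.927]
scene wood [412 363  23  37 316] [421.9 379.9] [ 0.337 -0.689 -0.914]
```

View pics/topz.png

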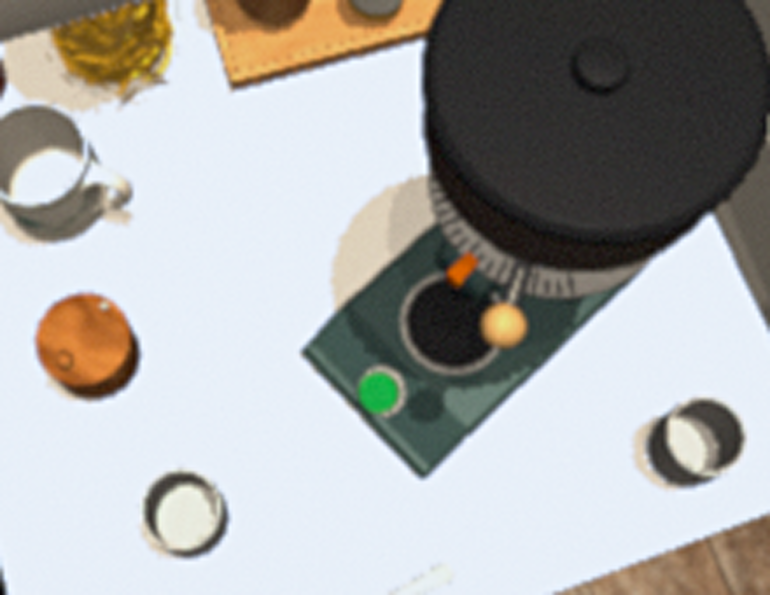

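View pics/scz.png

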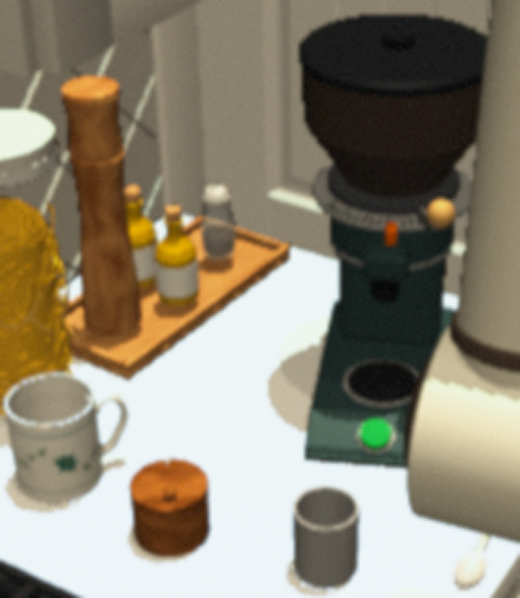

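```bash
python3 - <<'E'
from h import *
im=cv2.imread('pics/top0.png');g=cv2.cvtColor(im,cv2.COLOR_BGR2GRAY)
z=lambda x,y:(x/3.5+220-.36,y/3.5+130-.36)
fl=onz('top',*z(303,352),.02);fr=onz('top',*z(422,475),.02);rb=onz('top',*z(640,275),.03);print(fl,fr,rb)
e=fl-fr;print('front edge ang',np.degrees(np.arctan2(e[1],e[0])),'w',np.linalg.norm(e)); e=rb-fr;print('side ang',np.degrees(np.arctan2(e[1],e[0])))
print('lid knob',onz('top',*z(600,62),.376))
# lid extremes
for p in[(424,80),(770,75),(600,233)]:print('lid',onz('top',*z(*p),.362))
b,e=two((369.3,160.3),(363.6,222.3));print('ball',b,e)
b,e=two((343.8,245.9),(327.4,241.9));print('btn',b,e)
sp=lambda x,y:(x/2.6+200-.3,y/2.6+80-.3)
print('pad top',onz('top',*z(452,321),.033),'scene',onz('scene',*sp(384,383),.033))
print('cup rim top',onz('top',*z(185,513),.07),onz('scene',*sp(326,508),.07))
print('saltbox',onz('top',*z(84,340),.064)); print('mug',onz('top',*z(43,155),.094))
print('tab outer top',onz('top',*z(455,283),.221),onz('scene',*sp(391,243),.221))
E
```

```text
[ 0.51744753 -0.18648627  0.02      ] [ 0.40141611 -0.23824298  0.02      ] [ 0.48577203 -0.44668996  0.03      ]
front edge ang 24.0396311499798 w 0.12705135801346595
side ang -67.96742807781008
lid knob [ 0.52506022 -0.35943812  0.376     ]
lid [ 0.55172195 -0.27472978  0.362     ]
lid [ 0.49404571 -0.44468417  0.362     ]
lid [ 0.44399377 -0.32732099  0.362     ]
ball [ 0.43972254 -0.28860807  0.24910822] 3.470862591466667e-05
btn [ 0.46827442 -0.22765225  0.02663542] 0.0002483409832418427
pad top [ 0.49938963 -0.29863885  0.033     ] scene [ 0.49460408 -0.29529689  0.033     ]
cup rim top [ 0.42592207 -0.0706955   0.07      ] [ 0.4288175  -0.06650968  0.07      ]
saltbox [ 0.56837285 -0.03830725  0.064     ]
mug [ 0.70338828 -0.05153293  0.094     ]
tab outer top [ 0.47928092 -0.2763854   0.221     ] [ 0.4723508  -0.25642547  0.221     ]
```

```bash
cat >> h.py <<'E'
C=np.array([.5236,-.3598]); 
def tgt(grasp,z,x,off=.069):
    """TCP pose: grasp point located off along tool z; x made orthogonal to z"""
    z=np.array(z,float);z/=np.linalg.norm(z);x=np.array(x,float);x-=z*(x@z);x/=np.linalg.norm(x)
    return np.array(grasp)-off*z,R.from_matrix(np.c_[x,np.cross(z,x),z])
def rel(p,r,base=None):
    s=sensors.read_state()
    p0,r0=base if base else (s['eef_pos'],R.from_rotvec(s['ee_rot']))
    return np.r_[(r0.inv()*r).as_rotvec().round(3),(r0.inv().apply(p-p0)*1000).round(1)]
def leverpose(th,rad=.112,z=.247,back=0,lean=35):
    a=np.radians(lean);o=np.array([np.cos(th)*np.sin(a),np.sin(th)*np.sin(a),np.cos(a)])
    B=np.r_[C+rad*np.array([np.cos(th),np.sin(th)]),z]
    return tgt(B+o*back,-o,[np.sin(th),-np.cos(th),0])
E
python3 - <<'E'
from h import *
b,e=two((369.3,160.3),(363.6,222.3));v=b[:2]-C;print('lever',np.degrees(np.arctan2(v[1],v[0])),np.hypot(*v))
for top,sc in(((351.4,206.6),(350.1,169.2)),):
    b,e=two(sc,top);v=b[:2]-C;print('tab',b,e,np.degrees(np.arctan2(v[1],v[0])),np.hypot(*v))
th=np.radians(139.8)
for bk in(.08,.003):
    p,r=leverpose(th,back=bk);print(p,r.as_rotvec(),rel(p,r))
E
```

```text
lever 139.67669287636957 0.11001690358815373
tab [ 0.48750997 -0.28462391  0.21367756] 0.0009494557210211942 115.64441664526441 0.08339025709731512
[ 0.37277863 -0.23234606  0.36905365] [2.3279905  1.08061721 0.3407173 ] [  -0.373    0.633   -2.005 -226.2   -267.4    -66.8  ]
[ 0.40651198 -0.26085295  0.30597895] [2.3279905  1.08061721 0.3407173 ] [  -0.373    0.633   -2.005 -187.6   -289.      -3.8  ]
```

Request:
{"name": "apply_moves", "arguments": {"rows": [-0.373, 0.633, -2.005, -226, -267, -67, 60, -0.373, 0.633, -2.005, -226, -267, -67, 60, -0.373, 0.633, -2.005, -226, -267, -67, 60, -0.373, 0.633, -2.005, -226, -267, -67, 60, -0.373, 0.633, -2.005, -226, -267, -67, 60, -0.373, 0.633, -2.005, -226, -267, -67, 60, -0.373, 0.633, -2.005, -226, -267, -67, 60, -0.373, 0.633, -2.005, -226, -267, -67, 60, -0.373, 0.633, -2.005, -226, -267, -67, 60, -0.373, 0.633, -2.005, -226, -267, -67, 60, -0.373, 0.633, -2.005, -226, -267, -67, 60, -0.373, 0.633, -2.005, -226, -267, -67, 60], "grip_force": 10}}

```text
time: 1.6
eef_pos: [0.3721, -0.2329, 0.369]
ee_rot: [2.325, 1.083, 0.339]
ft_force: [0.0, 0.0, 0.0]
gripper_width: 0.0551
```

```bash
python3 - <<'E'
from h import *
s=sensors.read_state();print(s['time'],s['q'].round(2),s['eef_pos'])
p,r=leverpose(np.radians(139.8),back=.08);print(rel(p,r))
p,r=leverpose(np.radians(139.8),back=.003);print(rel(p,r))
for n in('scene','top'):
    im,d=viewer.camera(n);cv2.imwrite(f'pics/{n}1.png',im)
E
```

```text
1.6 [-0.9  -0.66  2.22  0.13  0.98 -1.81] [ 0.37207661 -0.2328552   0.36902389]
[0.001 0.001 0.003 0.8   0.2   0.1  ]
[1.00e-03 1.00e-03 3.00e-03 9.00e-01 1.00e-01 7.71e+01]
```

View pics/scene1.png

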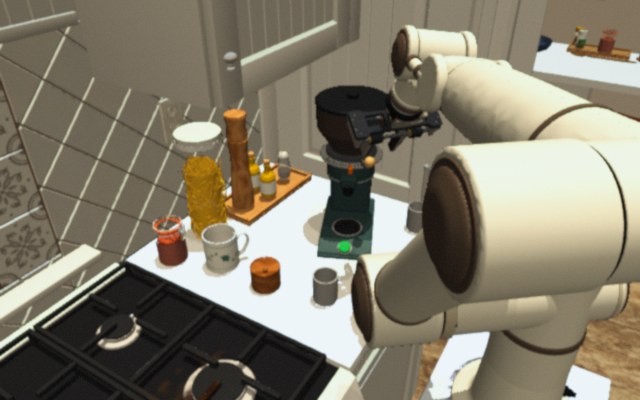

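View pics/top1.png

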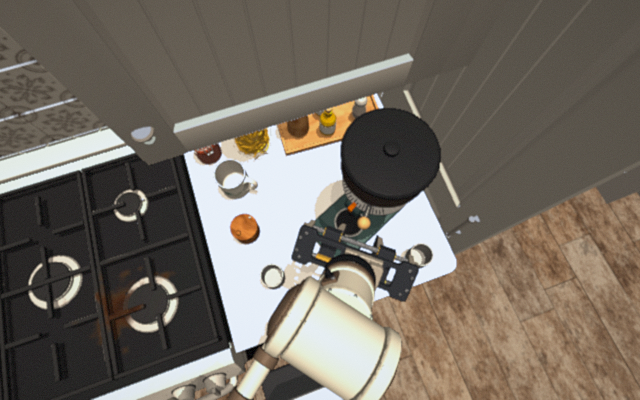

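The gripper is lined up on the ball (top: ball at (364,223), jaws either side), and nothing else has been touched. Next I advance and pinch.

Request:
{"name": "apply_moves", "arguments": {"rows": [0, 0, 0, 1, 0, 25, 60, 0, 0, 0, 1, 0, 50, 60, 0, 0, 0, 1, 0, 70, 60, 0, 0, 0, 1, 0, 77, 60, 0, 0, 0, 1, 0, 77, 45, 0, 0, 0, 1, 0, 77, 30, 0, 0, 0, 1, 0, 77, 20, 0, 0, 0, 1, 0, 77, 20, 0, 0, 0, 1, 0, 77, 20], "grip_force": 6}}

```text
time: 2.82
eef_pos: [0.407, -0.2611, 0.3075]
ee_rot: [2.325, 1.079, 0.34]
ft_force: [-3.5, 2.0, 4.5]
gripper_width: 0.0249
```

```bash
python3 - <<'E'
from h import *
s=sensors.read_state();print(s['time'],s['q'].round(2),s['eef_pos'],s['ft_force'],s['gripper_width'])
r=R.from_rotvec(s['ee_rot']);g=s['eef_pos']+r.apply([0,0,.069]);v=g[:2]-C;print(g,np.degrees(np.arctan2(v[1],v[0])),np.hypot(*v))
for n in('scene','top'):
    im,d=viewer.camera(n);cv2.imwrite(f'pics/{n}2.png',im[100:280,270:460].repeat(3,0).repeat(3,1))
E
```

```text
2.825 [-0.87 -0.46  2.22  0.13  0.78 -1.8 ] [ 0.40699106 -0.26107551  0.30751441] [-3.45954589  2.01392712  4.50167294] 0.024900780213738576
[ 0.43726946 -0.28680763  0.25110451] 139.78551903844163 0.11305241671196174
```

View pics/scene2.png

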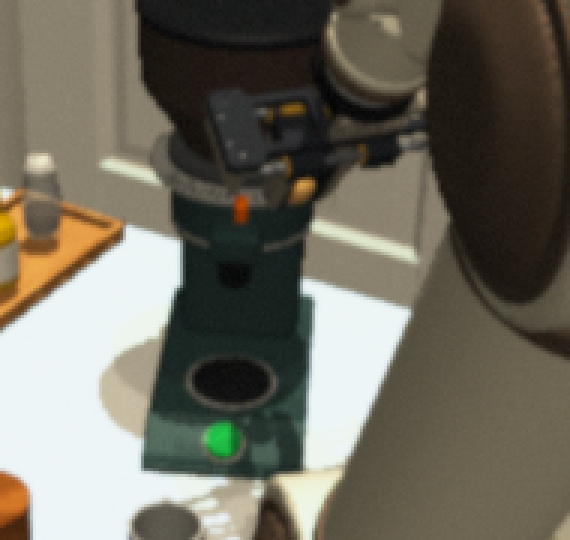

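View pics/top2.png

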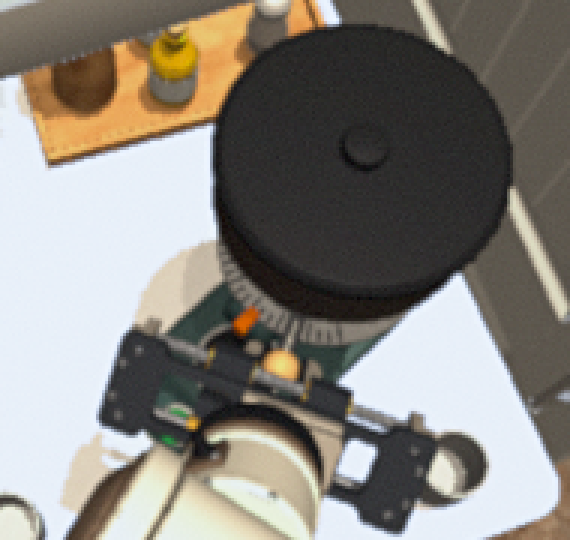

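Ball pinched (opening 24.9 mm). Next I work out the arc.

```bash
python3 - <<'E'
from h import *
s=sensors.read_state();r0=R.from_rotvec(s['ee_rot']);p0=s['eef_pos']
for d in(-4,-8,-12,-16,-20,-24.2):
    w=R.from_euler('z',d,degrees=True);c=np.r_[C,0]
    p=c+w.apply(p0-c);print(d,rel(p-w.apply(r0.apply([0,0,.001])),w*r0))
E
```

```text
-4 [ 0.    -0.04   0.057 10.7    0.3   -0.8  ]
-8 [ 0.    -0.08   0.114 21.3    1.3   -0.2  ]
-12 [ 0.    -0.121  0.171 31.9    2.8    0.9  ]
-16 [ 0.    -0.161  0.228 42.3    4.9    2.4  ]
-20 [ 1.00e-03 -2.01e-01  2.85e-01  5.24e+01  7.60e+00  4.30e+00]
-24.2 [ 1.00e-03 -2.43e-01  3.45e-01  6.28e+01  1.11e+01  6.70e+00]
```

Request:
{"name": "apply_moves", "arguments": {"rows": [0, -0.02, 0.028, 5.4, 0.1, -0.9, 20, 0, -0.04, 0.057, 10.7, 0.3, -0.8, 20, 0, -0.06, 0.085, 16, 0.7, -0.5, 20, 0, -0.08, 0.114, 21.3, 1.3, -0.2, 20, 0, -0.12, 0.171, 31.9, 2.8, 0.9, 20, 0, -0.161, 0.228, 42.3, 4.9, 2.4, 20, 0, -0.201, 0.285, 52.4, 7.6, 4.3, 20, 0, -0.222, 0.315, 57.6, 9.3, 5.5, 20, 0, -0.243, 0.345, 62.8, 11.1, 6.7, 20, 0, -0.243, 0.345, 62.8, 11.1, 6.7, 20]}}

```text
time: 4.18
eef_pos: [0.4581, -0.2215, 0.3076]
ee_rot: [2.473, 0.564, 0.177]
ft_force: [3.0, -3.9, -0.7]
gripper_width: 0.025
```

```bash
python3 - <<'E'
from h import *
s=sensors.read_state();print(s['time'],s['q'].round(2),s['eef_pos'],s['ft_force'],s['gripper_width'])
r=R.from_rotvec(s['ee_rot']);g=s['eef_pos']+r.apply([0,0,.069]);v=g[:2]-C;print(g,np.degrees(np.arctan2(v[1],v[0])),np.hypot(*v))
for n in('scene','top'):
    im,d=viewer.camera(n);cv2.imwrite(f'pics/{n}3.png',im[100:280,270:460].repeat(3,0).repeat(3,1))
E
```

```text
4.175 [-0.54 -0.26  2.07 -0.44  0.84 -0.77] [ 0.45810721 -0.22153271  0.30759186] [ 2.9679601  -3.89063336 -0.69564918] 0.02499443863291044
[ 0.47526471 -0.25741674  0.25120962] 115.27206792141179 0.11321939835085842
```

View pics/scene3.png

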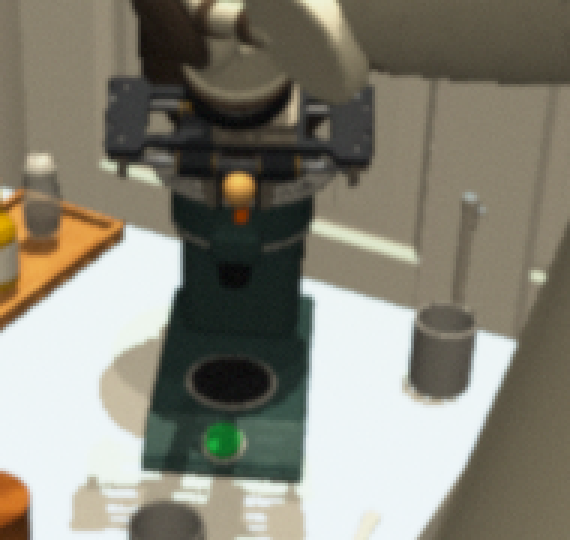

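View pics/top3.png

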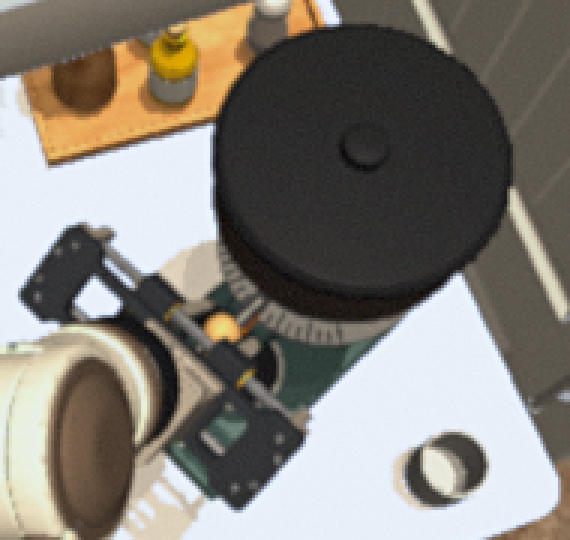

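The lever now lies over the tab (scene: ball (350,163) just above tab (350,171)). Next I release, back off and measure.

Request:
{"name": "apply_moves", "arguments": {"rows": [0, 0, 0, 0, 0, 0, 35, 0, 0, 0, 0, 0, 0, 55, 0, 0, 0, 0, 0, 0, 55, 0, 0, 0, 0, 0, -30, 55, 0, 0, 0, 0, 0, -70, 55, 0, 0, 0, 0, 0, -110, 70, 0, 0, 0, 0, 0, -110, 76]}}

```text
time: 5.15
eef_pos: [0.4308, -0.1636, 0.4009]
ee_rot: [2.47, 0.563, 0.183]
ft_force: [-0.4, -0.1, 0.6]
gripper_width: 0.0685
```

```bash
python3 - <<'E'
from h import *
s=sensors.read_state();print(s['time'],s['q'].round(2),s['eef_pos'],s['ft_force'],s['gripper_width'])
D={}
for n in('scene','top'):
    im,d=viewer.camera(n);cv2.imwrite(f'pics/{n}4.png',im);cv2.imwrite(f'pics/{n}4z.png',cv2.resize(im[140:230,310:400],None,fx=6,fy=6,interpolation=cv2.INTER_CUBIC))
    h=cv2.cvtColor(im,cv2.COLOR_BGR2HSV)
    for nm,lo,hi in(('orange',(3,170,100),(12,255,255)),('wood',(13,90,120),(22,220,255))):
        m=cv2.inRange(h,lo,hi);k,l,st,ce=cv2.connectedComponentsWithStats(m)
        for i in range(1,k):
            if st[i,4]>8 and 335<ce[i][0]<385 and 150<ce[i][1]<235:
                print(n,nm,st[i],ce[i].round(1));D[n,nm]=ce[i]
for nm in('orange','wood'):
    try:
        b,e=two(D['scene',nm],D['top',nm]);v=b[:2]-C;print(nm,b,e,np.degrees(np.arctan2(v[1],v[0])),np.hypot(*v))
    except KeyError as x:print(x)
E
```

```text
5.15 [-0.44 -0.44  2.03 -0.42  1.09 -0.78] [ 0.43081188 -0.16362543  0.40090792] [-0.40478944 -0.14628326  0.59492833] 0.06845185220544324
scene orange [349 170   3   4  12] [350.  171.5]
scene wood [344 157  11  10  79] [349.2 161.5]
top wood [338 204  13  13 112] [343.7 210.5]
('top', 'orange')
wood [ 0.47671886 -0.25959955  0.24928522] 0.0008466287388876992 115.07365113689065 0.11062536502046236
```

View pics/scene4z.png

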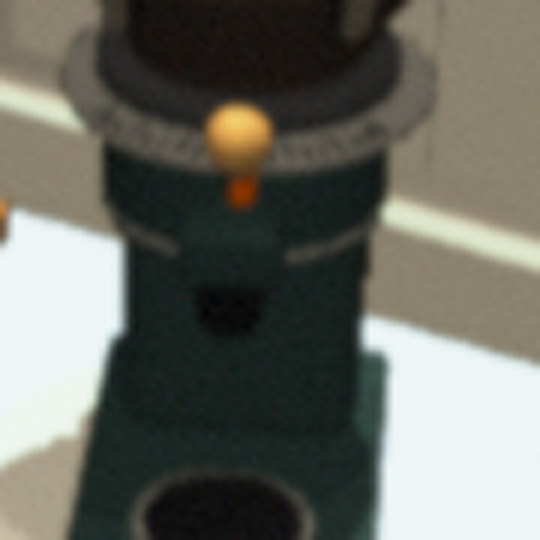

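View pics/top4.png

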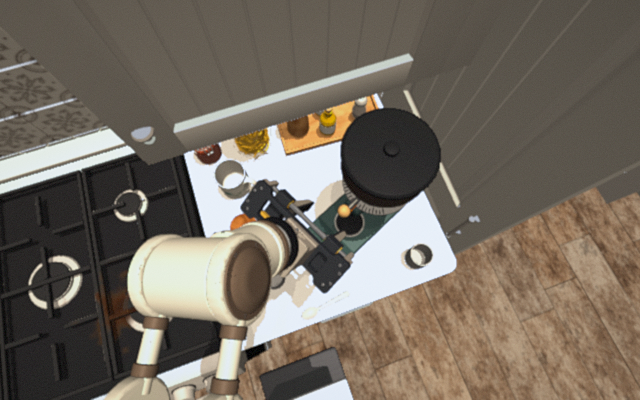

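View pics/top4z.png

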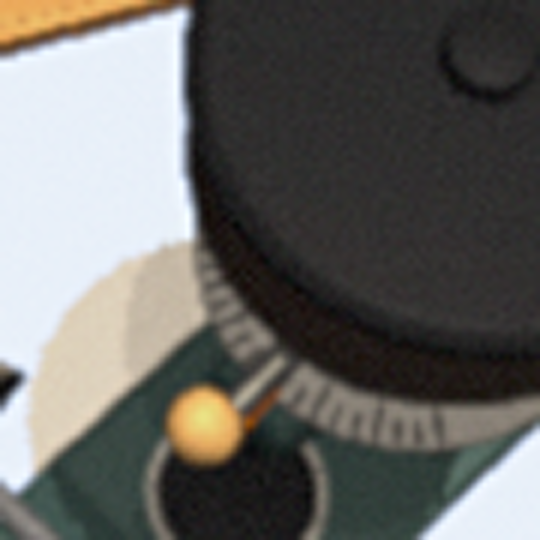

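```bash
python3 - <<'E'
from h import *
P=lambda r,th,z,l=0:np.r_[C+r*np.array([np.cos(th),np.sin(th)])+l*np.array([-np.sin(th),np.cos(th)]),z]
b=proj('scene',P(.113,np.radians(115.3),.247))[0];bt=proj('top',P(.113,np.radians(115.3),.247))[0];print('ball pred',b,bt)
for th in(112,114,115.3,117,119,121):
    t=np.radians(th)
    print(th,'sc tab end',proj('scene',P(.0935,t,.219))[0]-b,'top tab near edge',[(x-bt).round(1) for x in proj('top',[P(.0935,t,.222,.005),P(.078,t,.222,.005)])])
print('obs sc', np.array([350.2,171.3])-[349.4,162]); 
print('obs top',np.array([247,432])/6+[310-.4,140-.4]-[343.7,210.5],np.array([278,390])/6+[309.6,139.6]-[343.7,210.5])
# white scale / first image tab edges
E
```

```text
ball pred [349.53123595 162.88685166] [342.84259548 211.5699316 ]
112 sc tab end [-2.22057069  6.26277771] top tab near edge [array([ 5.4, -3. ]), array([10.7, -7.6])]
114 sc tab end [-0.85346038  6.35072433] top tab near edge [array([ 6.6, -1.9]), array([11.7, -6.8])]
115.3 sc tab end [0.03750057 6.3953549 ] top tab near edge [array([ 7.3, -1.3]), array([12.3, -6.2])]
117 sc tab end [1.2043273  6.43875312] top tab near edge [array([ 8.3, -0.5]), array([13.2, -5.6])]
119 sc tab end [2.57802765 6.46803089] top tab near edge [array([9.6, 0.5]), array([14.2, -4.8])]
121 sc tab end [3.95087045 6.47371638] top tab near edge [array([10.8,  1.4]), array([15.3, -4.1])]
obs sc [0.8 9.3]
obs top [7.06666667 1.1       ] [12.23333333 -5.9       ]
```

```bash
python3 - <<'E'
from h import *
from scipy.optimize import least_squares
def cloud(n,d):
    K,r,t=cal(n);v,u=np.mgrid[:400,:640];z=d
    p=np.stack([(u-K[0,2])/K[0,0]*z,(v-K[1,2])/K[1,1]*z,z],-1).reshape(-1,3)-t
    return (p@r).reshape(400,640,3)
def circ(p,r0=None):
    f=(lambda s:np.hypot(p[:,0]-s[0],p[:,1]-s[1])-(r0 if r0 else s[2]))
    return least_squares(f,[*p[:,:2].mean(0),.03],loss='soft_l1',f_scale=.002)
for n in('top','scene'):
    P=cloud(n,np.load(f'pics/{n}0.npy'))
    c=np.array([.427,-.069]);near=np.hypot(P[...,0]-c[0],P[...,1]-c[1])<.045
    m=near&(P[...,2]>.012)&(P[...,2]<.09);q=P[m];print(n,len(q),np.percentile(q[:,2],[5,50,95]).round(3))
    rim=q[q[:,2]>.062];s=circ(rim,.0275);print(' rim',len(rim),rim.mean(0),s.x,'minmax',rim.min(0),rim.max(0))
    side=q[(q[:,2]>.02)&(q[:,2]<.06)];s=circ(side,.0285);print(' side',len(side),s.x)
    c=np.array([.4975,-.297]);m=(np.hypot(P[...,0]-c[0],P[...,1]-c[1])<.05)&(abs(P[...,2]-.033)<.004)
    print(' pad z',P[m][:,2].mean())
    m=(np.hypot(P[...,0]-.4,P[...,1]+.15)<.04);print(' table z',np.median(P[m][:,2]))
    # salt & collar hopper
    m=(np.hypot(P[...,0]-.523,P[...,1]+.36)<.12)&(P[...,2]>.30)&(P[...,2]<.355);s=circ(P[m]);print(' hopper',m.sum(),s.x)
# pad dark mask
for n,b in(('top',(325,195,380,245)),('scene',(325,210,375,240))):
    im=cv2.imread(f'pics/{n}0.png');x0,y0,x1,y1=b;g=im[y0:y1,x0:x1].max(2);m=(g<38).astype(np.uint8)
    k,l,st,ce=cv2.connectedComponentsWithStats(m);i=1+np.argmax(st[1:,4]);cn=max(cv2.findContours((l==i).astype(np.uint8),0,1)[0],key=len)
    h=cv2.convexHull(cn)
    e=cv2.fitEllipse(h);print(n,'pad',st[i],e,onz(n,e[0][0]+x0,e[0][1]+y0,.033))
E
```

```text
top 242 [0.019 0.057 0.07 ]
 rim 102 [ 0.42967397 -0.06719105  0.06765427] [ 0.42990165 -0.06805967  0.03      ] minmax [ 0.40222843 -0.09590597  0.06281698] [ 0.45790546 -0.03946306  0.07225515]
 side 114 [ 0.42837752 -0.0689727   0.03      ]
 pad z 0.031445784354510904
 table z -0.0013742680183115366
 hopper 589 [ 0.52583541 -0.36153864  0.08886331]
scene 818 [0.017 0.048 0.069]
 rim 180 [ 0.42986313 -0.06829301  0.0670854 ] [ 0.43015095 -0.06853021  0.03      ] minmax [ 0.40149073 -0.09832131  0.06204431] [ 0.45917693 -0.0384497   0.07264733]
 side 534 [ 0.43021395 -0.06918746  0.03      ]
 pad z 0.03180459022943739
 table z -0.0005656282394151585
 hopper 1435 [ 0.52653323 -0.36321159  0.08839577]
top pad [ 12  16  23  23 397] ((24.176803588867188, 26.882551193237305), (22.6479549407959, 24.971755981445312), 104.47315979003906) [ 0.49771181 -0.29909293  0.033     ]
scene pad [  9   8  27  16 307] ((22.05203628540039, 16.13632583618164), (15.045302391052246, 26.031719207763672), 93.68377685546875) [ 0.49720309 -0.29826865  0.033     ]
```

```bash
cat >> h.py <<'E'
CUP=np.array([.430,-.0685]);PAD=np.array([.4982,-.2988])
def cuppose(xy,z,head=-75,tilt=22,off=.069):
    h,t=np.radians([head,tilt])
    return tgt([*xy,z],[np.cos(h)*np.cos(t),np.sin(h)*np.cos(t),-np.sin(t)],[-np.sin(h),np.cos(h),0],off)
E
python3 - <<'E'
from h import *
p,r=cuppose(CUP,.165);print(p,rel(p,r))
E
```

```text
[ 0.41344187 -0.00670423  0.19084785] [-5.720e-01 -1.460e-01  1.180e-01  5.350e+01 -2.404e+02  8.260e+01]
```

Request:
{"name": "apply_moves", "arguments": {"rows": [-0.572, -0.146, 0.118, 53, -240, 83, 100, -0.572, -0.146, 0.118, 53, -240, 83, 100, -0.572, -0.146, 0.118, 53, -240, 83, 100, -0.572, -0.146, 0.118, 53, -240, 83, 100, -0.572, -0.146, 0.118, 53, -240, 83, 100, -0.572, -0.146, 0.118, 53, -240, 83, 100, -0.572, -0.146, 0.118, 53, -240, 83, 100, -0.572, -0.146, 0.118, 53, -240, 83, 100]}}

```text
time: 6.25
eef_pos: [0.413, -0.0004, 0.1959]
ee_rot: [1.953, 0.25, 0.161]
ft_force: [-1.3, 0.6, 0.4]
gripper_width: 0.0919
```

```bash
python3 - <<'E'
from h import *
s=sensors.read_state();print(s['time'],s['q'].round(2),s['eef_pos'],s['ft_force'],s['gripper_width'])
p,r=cuppose(CUP,.165);print(p,rel(p,r))
p,r=cuppose(CUP,.045);print(p,rel(p,r))
for n in('scene','top'):
    im,d=viewer.camera(n);cv2.imwrite(f'pics/{n}5.png',im)
E
```

```text
6.25 [ 0.23  0.15  2.19 -1.29  1.29  0.72] [ 4.13013371e-01 -3.71427711e-04  1.95949690e-01] [-1.30129009  0.63973513  0.35072198] 0.09193019101541795
[ 0.41344187 -0.00670423  0.19084785] [-0.011  0.011  0.    -1.1   -2.3    7.7  ]
[ 0.41344187 -0.00670423  0.07084785] [-1.100e-02  1.100e-02  0.000e+00 -6.000e-01 -1.131e+02  5.390e+01]
```

View pics/scene5.png

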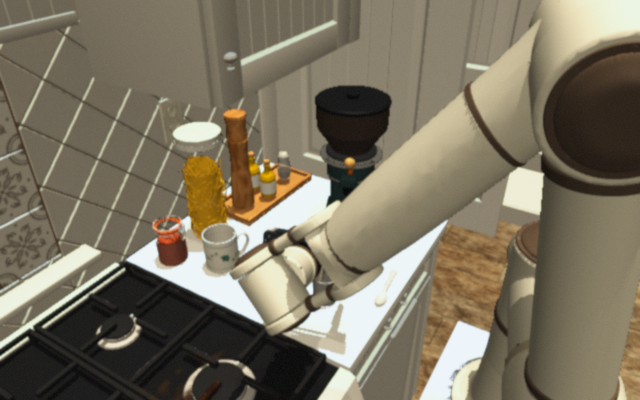

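View pics/top5.png

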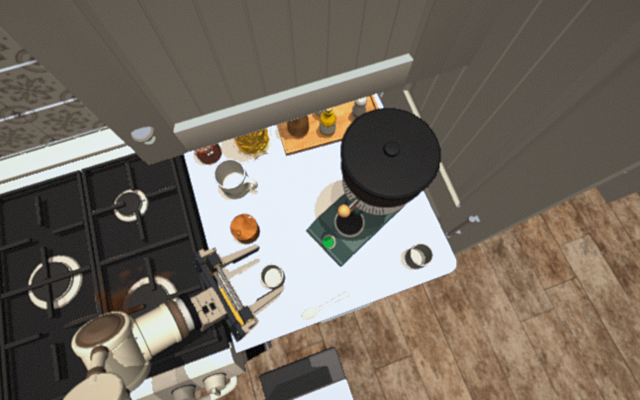

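The arm is in place beside and above the cup (top: cup (273,277) between the finger lines), but joint 4 is at its limit of -1.29. I'll use a heading less far to the side.

```bash
python3 - <<'E'
from h import *
p,r=cuppose(CUP,.165,-60);print(p,rel(p,r))
p,r=cuppose(CUP,.115,-60);print(p,rel(p,r))
E
```

```text
[ 0.39801216 -0.01309543  0.19084785] [-1.10e-02  2.53e-01 -1.03e-01 -1.81e+01 -2.60e+00  1.01e+01]
[ 0.39801216 -0.01309543  0.14084785] [-1.10e-02  2.53e-01 -1.03e-01 -1.81e+01 -4.88e+01  2.93e+01]
```

Request:
{"name": "apply_moves", "arguments": {"rows": [-0.011, 0.13, -0.05, -9, -2, 5, 100, -0.011, 0.253, -0.103, -18, -2.6, 10, 100, -0.011, 0.253, -0.103, -18, -2.6, 10, 100, -0.011, 0.253, -0.103, -18, -2.6, 10, 100]}}

```text
time: 6.85
eef_pos: [0.387, 0.0211, 0.2283]
ee_rot: [1.985, 0.503, 0.286]
ft_force: [0.1, 0.5, 0.1]
gripper_width: 0.0921
```

```bash
python3 - <<'E'
from h import *
s=sensors.read_state();print(s['time'],s['q'].round(2),s['eef_pos'],s['ft_force'],s['gripper_width'])
for z in(.165,.1,.045):
    p,r=cuppose(CUP,z,-60);print(rel(p,r))
E
```

```text
6.85 [ 0.28 -0.14  2.34 -1.29  1.15  0.51] [0.38702189 0.02111118 0.22832004] [0.1452473  0.53445202 0.11430404] 0.09214972946936159
[-8.10e-02  4.20e-02  0.00e+00 -5.60e+00 -1.77e+01  4.85e+01]
[-8.10e-02  4.20e-02  0.00e+00 -4.40e+00 -7.58e+01  7.76e+01]
[-8.100e-02  4.200e-02  0.000e+00 -3.500e+00 -1.250e+02  1.022e+02]
```

```bash
cat > kin.py <<'E'
import numpy as np
from scipy.spatial.transform import Rotation as R
from scipy.optimize import least_squares
def Rz(a):return R.from_euler('z',a).as_matrix()
def Ry(a):return R.from_euler('y',a).as_matrix()
def fk(q,P,sg=(1,1,-1)):
    h,a1,s,a2,a3,d4,d6,s4,e=P
    # P: base height, shoulder fwd, lateral, upper arm len, elbow offset, forearm, tool len, wrist lateral, wrist offset
    M=Rz(q[0]);p=np.array([0,0,h])+M@[a1,s,0]
    M=M@Ry(q[1]);p=p+M@[0,0,a2]
    M=M@Ry(q[2]);p=p+M@[a3,0,d4]
    M=M@Rz(sg[0]*q[3]);p=p+M@[0,s4,0]
    M=M@Ry(sg[1]*q[4]);p=p+M@[e,0,d6]
    M=M@Rz(sg[2]*q[5])
    return p,M
E
python3 - <<'E'
from kin import *
from plant import sensors
s=sensors.read_state();print(s['q'].tolist())
D=[([-1.42206,.15907,1.59819,0,1.3862,-.21004],[.20184,-.53793,.30173],[-2.58105,1.78865,.00202]),
([-.9,-.66,2.22,.13,.98,-1.81],[.37208,-.23286,.36902],[2.325,1.083,.339]),
([-.87,-.46,2.22,.13,.78,-1.8],[.40699,-.26108,.30751],[2.325,1.079,.34]),
([-.54,-.26,2.07,-.44,.84,-.77],[.45811,-.22153,.30759],[2.473,.564,.177]),
([-.44,-.44,2.03,-.42,1.09,-.78],[.43081,-.16363,.40091],[2.47,.563,.183]),
([.23,.15,2.19,-1.29,1.29,.72],[.41301,-.00037,.19595],[1.953,.25,.161]),
(s['q'],s['eef_pos'],s['ee_rot'])]
import itertools
for sg in itertools.product((1,-1),(1,),(1,-1)):
    f=lambda P:np.concatenate([fk(q,P,sg)[0]-p for q,p,_ in D])
    r=least_squares(f,[.2,0,.1,.4,0,.4,.2,0,0])
    rot=[np.degrees((R.from_matrix(fk(q,r.x,sg)[1]).inv()*R.from_rotvec(w)).magnitude()).round(1) for q,_,w in D]
    print(sg,r.x.round(3),np.sqrt(np.mean(r.fun**2)),rot)
    print(((R.from_matrix(fk(D[0][0],r.x,sg)[1]).inv()*R.from_rotvec(D[0][2])).as_rotvec()))
E
```

```text
[0.2758765367109323, -0.13660405313817198, 2.344094660930541, -1.2883229426641987, 1.1487796214283896, 0.5085255690772882]
(1, 1, 1) [ 0.298 -0.004  0.122  0.388  0.047  0.527  0.234 -0.002  0.005] 0.0011613835467514978 [np.float64(180.0), np.float64(180.0), np.float64(179.9), np.float64(179.7), np.float64(180.0), np.float64(180.0), np.float64(180.0)]
[ 4.66512988e-06 -1.31330970e-05  3.14158845e+00]
(1, 1, -1) [ 0.298 -0.004  0.122  0.388  0.047  0.527  0.234 -0.002  0.005] 0.0011613835467514978 [np.float64(155.9), np.float64(27.4), np.float64(26.4), np.float64(91.4), np.float64(90.6), np.float64(97.5), np.float64(121.7)]
[ 1.61593288e-06 -1.22385475e-05  2.72150845e+00]
(-1, 1, 1) [ 0.385  0.229  0.014  0.118  0.248  0.31  -0.115  0.1   -0.061] 0.023647419189792497 [np.float64(180.0), np.float64(171.7), np.float64(169.5), np.float64(146.8), np.float64(158.2), np.float64(148.9), np.float64(133.7)]
[ 4.66512988e-06 -1.31330970e-05  3.14158845e+00]
(-1, 1, -1) [ 0.385  0.229  0.014  0.118  0.248  0.31  -0.115  0.1   -0.061] 0.023647419189792497 [np.float64(155.9), np.float64(22.8), np.float64(19.0), np.float64(66.9), np.float64(78.2), np.float64(177.7), np.float64(156.0)]
[ 1.61593288e-06 -1.22385475e-05  2.72150845e+00]
```

```bash
cat >> kin.py <<'E'
PP=[.298,-.004,.122,.388,.047,.527,.234,-.002,.005]
LO=np.array([-2.91,-.94,.18,-1.29,.17,-3]);HI=np.array([2.91,2.29,2.7,4.43,2.64,3])
def fkt(q):
    p,M=fk(q,PP,(1,1,1));return p,M@np.diag([-1,-1,1])
def ik(p,r,seeds):
    out=[]
    for s in seeds:
        s=np.clip(s,LO+.02,HI-.02)
        def f(q):
            a,M=fkt(q);return np.r_[(a-p)*5,(R.from_matrix(M).inv()*r).as_rotvec()]
        o=least_squares(f,s,bounds=(LO,HI))
        if np.abs(o.fun).max()<.01 and not any(np.abs(o.x-x).max()<.05 for x in out):out.append(o.x)
    return out
E
cat > t.py <<'E'
from kin import *;from h import *
rng=np.random.default_rng(0)
seeds=[rng.uniform(LO,HI)*[.4,.5,1,1,1,1]+[0,0,0,0,0,0] for _ in range(14)]
def mar(q):return min((q-LO).min(),(HI-q).min())
for tilt in(15,25,35):
  for flip in(0,1):
    for head in(20,0,-20,-40,-60,-75,-90,-105):
        t=''
        for nm,xy,z in(('cup',CUP,.045),('pad',PAD,.078)):
            p,r=cuppose(xy,z,head,tilt)
            if flip:r=r*R.from_euler('z',np.pi)
            S=ik(p,r,seeds)
            t+=f' | {nm} '+' ; '.join(f"{mar(q):.2f} {q.round(1).tolist()}" for q in S)
        print(tilt,flip,head,t)
E
python3 t.py
```

```text
15 0 20  | cup 0.16 [-1.4, 0.5, 2.5, 1.4, 1.3, 1.7] | pad 0.69 [-1.3, 0.6, 2.0, 1.3, 1.4, 2.1]
15 0 0  | cup  | pad 0.44 [-1.3, 0.4, 2.3, 1.7, 1.2, 2.0]
15 0 -20  | cup  | pad 0.27 [-1.2, 0.4, 2.4, 2.2, 1.1, 1.9]
15 0 -40  | cup 0.17 [-0.0, 0.5, 2.5, 3.9, 1.2, 1.5] ; 0.13 [-2.1, 2.2, 2.5, 1.8, 1.8, 0.1] | pad 0.26 [-0.8, 0.4, 2.4, 3.0, 1.0, 1.6]
15 0 -60  | cup  | pad 0.41 [-0.5, 0.4, 2.3, 3.8, 1.0, 1.3]
15 0 -75  | cup  | pad 0.12 [-0.3, 0.5, 2.1, 4.3, 1.1, 1.1]
15 0 -90  | cup 0.05 [0.2, 0.7, 1.9, -1.2, 1.5, 1.1] | pad 
15 0 -105  | cup 0.23 [0.2, 0.8, 1.7, -1.1, 1.6, 1.0] | pad 
15 1 20  | cup 0.16 [-1.4, 0.5, 2.5, 1.4, 1.3, -1.4] | pad 0.69 [-1.3, 0.6, 2.0, 1.3, 1.4, -1.0]
15 1 0  | cup  | pad 0.44 [-1.3, 0.4, 2.3, 1.7, 1.2, -1.1]
15 1 -20  | cup  | pad 0.27 [-1.2, 0.4, 2.4, 2.2, 1.1, -1.3]
15 1 -40  | cup 0.17 [-0.0, 0.5, 2.5, 3.9, 1.2, -1.7] | pad 0.26 [-0.8, 0.4, 2.4, 3.0, 1.0, -1.5]
15 1 -60  | cup  | pad 0.41 [-0.5, 0.4, 2.3, 3.8, 1.0, -1.8]
15 1 -75  | cup  | pad 0.12 [-0.3, 0.5, 2.1, 4.3, 1.1, -2.1]
15 1 -90  | cup 0.05 [0.2, 0.7, 1.9, -1.2, 1.5, -2.1] | pad 
15 1 -105  | 
[... 1764 characters left out ...]
9, -0.9, 1.3, 0.9] | pad 0.17 [-0.3, 0.5, 1.8, -1.1, 1.1, 0.6]
35 1 20  | cup 0.08 [-1.2, -0.1, 2.6, 1.2, 1.0, -0.9] | pad 0.66 [-1.2, 0.3, 2.0, 1.1, 1.2, -0.7]
35 1 0  | cup  | pad 0.45 [-1.2, 0.2, 2.3, 1.4, 0.9, -0.7]
35 1 -20  | cup  | pad 0.31 [-1.1, 0.1, 2.4, 1.8, 0.6, -0.7]
35 1 -40  | cup 0.09 [-0.1, -0.0, 2.6, 4.2, 0.6, -2.2] | pad 0.11 [-0.8, 0.0, 2.4, 2.8, 0.3, -1.3]
35 1 -60  | cup  | pad 0.13 [-0.5, 0.2, 2.3, 4.3, 0.5, -2.4]
35 1 -75  | cup 0.03 [0.1, 0.3, 2.2, -1.3, 1.0, -2.3] | pad 
35 1 -90  | cup 0.23 [0.1, 0.4, 2.0, -1.1, 1.2, -2.3] | pad 0.00 [-0.3, 0.4, 1.9, -1.3, 0.9, -2.6]
35 1 -105  | cup 0.39 [0.1, 0.5, 1.9, -0.9, 1.3, -2.3] | pad 0.17 [-0.3, 0.5, 1.8, -1.1, 1.1, -2.5]
```

```bash
cat > t2.py <<'E'
from kin import *;from h import *
q=sensors.read_state()['q']
def mar(q):return min((q-LO).min(),(HI-q).min())
def show(xy,z,h,t):
    global q
    p,r=cuppose(xy,z,h,t);S=ik(p,r,[q]);
    if S:q=S[0];print(h,t,z,f'{mar(q):.2f}',q.round(2))
    else:print(h,t,z,'none')
for t in(30,35):
    q=sensors.read_state()['q']
    for z in(.165,.04):show(CUP,z,-90,t)
    show(CUP,.15,-100,t)
    M=PAD+np.array([.05,.2])*.8
    show(M,.15,-105,t)
    for h in(-105,-110,-115):
        show(PAD,.073,h,t)
p,r=cuppose(CUP,.165,-90,35);print(rel(p,r))
E
python3 t2.py
```

```text
-90 30 0.165 0.23 [ 0.17  0.21  2.04 -1.06  1.37  0.66]
-90 30 0.04 0.17 [ 0.17  0.5   2.   -1.12  1.25  0.9 ]
-100 30 0.15 0.32 [ 0.14  0.33  1.92 -0.97  1.47  0.73]
-105 30 0.15 0.29 [-0.01  0.54  1.62 -1.    1.47  0.63]
-105 30 0.073 0.09 [-0.29  0.59  1.75 -1.2   1.2   0.69]
-110 30 0.073 0.15 [-0.29  0.63  1.68 -1.14  1.26  0.69]
-115 30 0.073 0.21 [-0.3   0.67  1.62 -1.08  1.33  0.69]
-90 35 0.165 0.30 [ 0.14  0.15  2.05 -0.99  1.32  0.59]
-90 35 0.04 0.22 [ 0.14  0.43  2.03 -1.07  1.18  0.84]
-100 35 0.15 0.37 [ 0.12  0.27  1.94 -0.92  1.42  0.68]
-105 35 0.15 0.35 [-0.03  0.5   1.63 -0.94  1.42  0.58]
-105 35 0.073 0.17 [-0.32  0.54  1.76 -1.12  1.14  0.62]
-110 35 0.073 0.22 [-0.32  0.58  1.7  -1.07  1.21  0.63]
-115 35 0.073 0.27 [-0.32  0.62  1.64 -1.02  1.28  0.64]
[ 0.148 -0.408  0.264 23.     1.2   54.5  ]
```

```bash
python3 - <<'E'
from h import *
p,r=cuppose(CUP,.165,-90,32);print(rel(p,r))
E
```

```text
[ 0.096 -0.415  0.253 24.    -2.2   54.3  ]
```

Request:
{"name": "apply_moves", "arguments": {"rows": [0.05, -0.2, 0.12, 12, -1, 27, 100, 0.096, -0.415, 0.253, 24, -2, 54, 100, 0.096, -0.415, 0.253, 24, -2, 54, 100, 0.096, -0.415, 0.253, 24, -2, 54, 100, 0.096, -0.415, 0.253, 24, -2, 54, 100]}}

```text
time: 7.48
eef_pos: [0.4291, -0.0093, 0.2002]
ee_rot: [2.128, 0.007, -0.002]
ft_force: [0.8, 0.1, -0.0]
gripper_width: 0.0915
```

```bash
python3 - <<'E'
from h import *
s=sensors.read_state();print(s['time'],s['q'].round(2),s['eef_pos'],s['ft_force'],s['gripper_width'])
for z in(.165,.1,.04):
    p,r=cuppose(CUP,z,-90,32);print(rel(p,r))
E
```

```text
7.475 [ 0.16  0.18  2.04 -1.03  1.35  0.63] [ 0.42911367 -0.00930452  0.20023625] [ 0.80931202  0.07053284 -0.01379116] 0.09147974858674222
[ 2.0e-03 -1.0e-03  6.0e-03  9.0e-01  1.5e+00 -1.0e-01]
[ 2.00e-03 -1.00e-03  6.00e-03  1.20e+00 -5.37e+01  3.42e+01]
[ 2.000e-03 -1.000e-03  6.000e-03  1.400e+00 -1.046e+02  6.590e+01]
```

Request:
{"name": "apply_moves", "arguments": {"rows": [0.002, -0.001, 0.006, 1, -27, 17, 100, 0.002, -0.001, 0.006, 1.2, -54, 34, 100, 0.002, -0.001, 0.006, 1.3, -80, 50, 100, 0.002, -0.001, 0.006, 1.4, -95, 60, 100, 0.002, -0.001, 0.006, 1.4, -104.5, 66, 100, 0.002, -0.001, 0.006, 1.4, -104.5, 66, 100], "grip_force": 15}}

```text
time: 8.22
eef_pos: [0.43, -0.0098, 0.0773]
ee_rot: [2.13, -0.001, 0.001]
ft_force: [-0.6, -0.1, -0.6]
gripper_width: 0.092
```

```bash
python3 - <<'E'
from h import *
s=sensors.read_state();print(s['time'],s['q'].round(2),s['eef_pos'],s['ft_force'],s['gripper_width'])
p,r=cuppose(CUP,.04,-90,32);print(rel(p,r))
for n in('scene','top'):
    im,d=viewer.camera(n);cv2.imwrite(f'pics/{n}6.png',im)
    im=cv2.resize(im[170:360,190:400],None,fx=3,fy=3);cv2.imwrite(f'pics/{n}6z.png',im)
E
```

```text
8.225 [ 0.16  0.47  2.01 -1.1   1.22  0.88] [ 0.42998295 -0.00976819  0.07728372] [-0.59042053 -0.06402805 -0.57214759] 0.09202710748854337
[-0.001 -0.    -0.001  0.    -0.5    0.6  ]
```

View pics/scene6z.png

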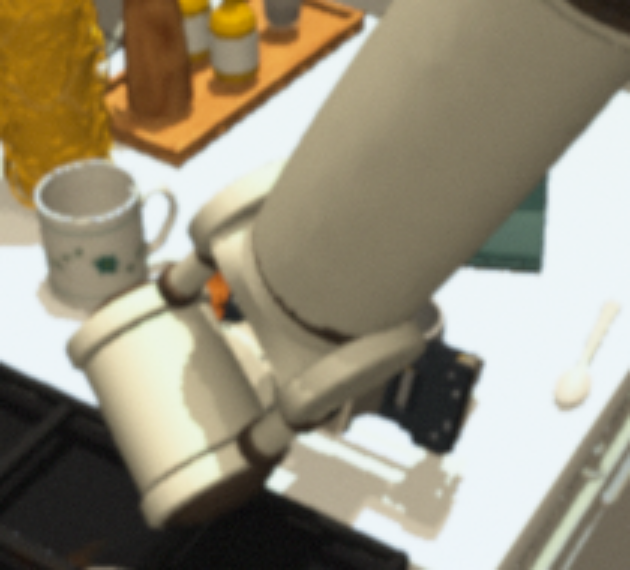

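View pics/top6z.png

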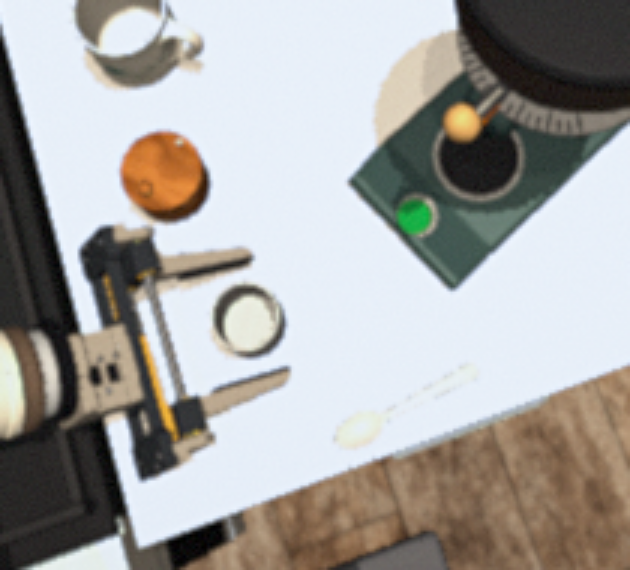

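The cup is centred between the fingers (top zoom: cup (250,322), fingertips (250,255) and (290,370)); the salt box is clear. Next I close the gripper.

Request:
{"name": "apply_moves", "arguments": {"rows": [0, 0, 0, 0, 0, 0, 75, 0, 0, 0, 0, 0, 0, 65, 0, 0, 0, 0, 0, 0, 55, 0, 0, 0, 0, 0, 0, 50, 0, 0, 0, 0, 0, 0, 50], "grip_force": 15}}

```text
time: 8.95
eef_pos: [0.4306, -0.0099, 0.0777]
ee_rot: [2.13, -0.003, 0.002]
ft_force: [-0.6, 0.6, 1.8]
gripper_width: 0.0557
```

```bash
python3 - <<'E'
from h import *
s=sensors.read_state();print(s['time'],s['q'].round(2),s['eef_pos'],s['ft_force'],s['gripper_width'])
p,r=cuppose(CUP,.15,-90,32);print(rel(p,r))
F=np.array([np.cos(np.radians(113)),np.sin(np.radians(113))])
for xy,z,h in((CUP,.16,-100),(PAD+.11*np.array([.15,.98]),.16,-112),(PAD,.16,-112),(PAD,.073,-112)):
    p,r=cuppose(xy,z,h,32);print(xy,rel(p,r))
E
```

```text
8.95 [ 0.15  0.47  2.01 -1.1   1.22  0.88] [ 0.43058774 -0.00986977  0.07773193] [-0.62461202  0.60400582  1.84397997] 0.05567370914928191
[-1.00e-03 -0.00e+00 -3.00e-03 -3.00e-01  9.23e+01 -5.77e+01]
[ 0.43   -0.0685] [-1.000e-03 -1.480e-01  9.000e-02  9.900e+00  1.012e+02 -6.220e+01]
[ 0.5147 -0.191 ] [-1.000e-03 -3.260e-01  2.010e-01  1.065e+02  1.677e+02  4.450e+01]
[ 0.4982 -0.2988] [-1.000e-03 -3.260e-01  2.010e-01  9.020e+01  2.250e+02  1.359e+02]
[ 0.4982 -0.2988] [-1.000e-03 -3.260e-01  2.010e-01  8.990e+01  1.513e+02  1.820e+02]
```

Cup gripped (55.7 mm). Next I lift it, turn, and go to a standoff in front of the foot.

```bash
python3 - <<'E'
from h import *
F=np.array([np.cos(np.radians(113)),np.sin(np.radians(113))])
for xy,z,h in((CUP,.08,-90),(CUP,.14,-93),(PAD+.12*F,.14,-112),(PAD+.12*F,.086,-112)):
    p,r=cuppose(xy,z,h,32);print(xy,rel(p,r))
E
```

```text
[ 0.43   -0.0685] [-1.00e-03 -0.00e+00 -3.00e-03 -5.00e-01  3.30e+01 -2.05e+01]
[ 0.43   -0.0685] [-1.00e-03 -4.50e-02  2.50e-02  2.70e+00  8.39e+01 -5.23e+01]
[ 0.45131226 -0.18833942] [-1.000e-03 -3.260e-01  2.010e-01  4.310e+01  1.496e+02  5.280e+01]
[ 0.45131226 -0.18833942] [-1.000e-03 -3.260e-01  2.010e-01  4.290e+01  1.038e+02  8.150e+01]
```

Request:
{"name": "apply_moves", "arguments": {"rows": [0, 0, 0, 0, 12, -7, 50, 0, 0, 0, 0, 33, -20, 50, 0, -0.02, 0.012, 1, 60, -36, 50, 0, -0.045, 0.025, 3, 84, -52, 50, 0, -0.14, 0.085, 17, 107, -16, 50, 0, -0.23, 0.145, 30, 128, 18, 50, 0, -0.326, 0.201, 43, 149, 53, 50, 0, -0.326, 0.201, 43, 140, 59, 50, 0, -0.326, 0.201, 43, 120, 71, 50, 0, -0.326, 0.201, 43, 104, 81.5, 50, 0, -0.326, 0.201, 43, 104, 81.5, 50]}}

```text
time: 10.32
eef_pos: [0.4717, -0.1332, 0.1212]
ee_rot: [2.101, -0.405, -0.23]
ft_force: [0.4, 0.6, -0.6]
gripper_width: 0.0555
```

```bash
python3 - <<'E'
from h import *
s=sensors.read_state();print(s['time'],s['q'].round(2),s['eef_pos'],s['ft_force'],s['gripper_width'])
F=np.array([np.cos(np.radians(113)),np.sin(np.radians(113))])
for xy,z,h in((PAD+.12*F,.086,-112),(PAD+.06*F,.084,-112),(PAD,.082,-112),(PAD,.074,-112)):
    p,r=cuppose(xy,z,h,32);print(xy,rel(p,r))
for n in('scene','top'):
    im,d=viewer.camera(n);cv2.imwrite(f'pics/{n}7.png',im)
    im=cv2.resize(im[130:330,200:440],None,fx=3,fy=3);cv2.imwrite(f'pics/{n}7z.png',im)
E
```

```text
10.325 [-0.13  0.51  1.81 -0.99  1.37  0.76] [ 0.47171785 -0.13316712  0.1211891 ] [ 0.43404583  0.5656272  -0.57925565] 0.055541688677744894
[ 0.45131226 -0.18833942] [-1.0e-03  2.0e-03  4.0e-03  1.7e+00  1.3e+00 -5.0e-01]
[ 0.47475613 -0.24356971] [-1.00e-03  2.00e-03  4.00e-03  4.41e+01  2.23e+01  3.64e+01]
[ 0.4982 -0.2988] [-1.00e-03  2.00e-03  4.00e-03  8.65e+01  4.34e+01  7.34e+01]
[ 0.4982 -0.2988] [-1.00e-03  2.00e-03  4.00e-03  8.66e+01  3.66e+01  7.76e+01]
```

View pics/scene7.png

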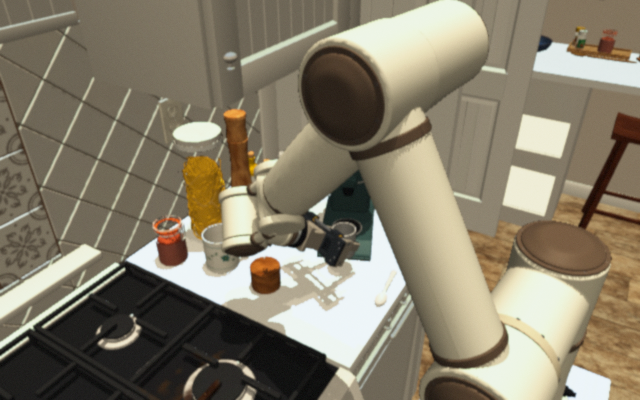

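View pics/top7z.png

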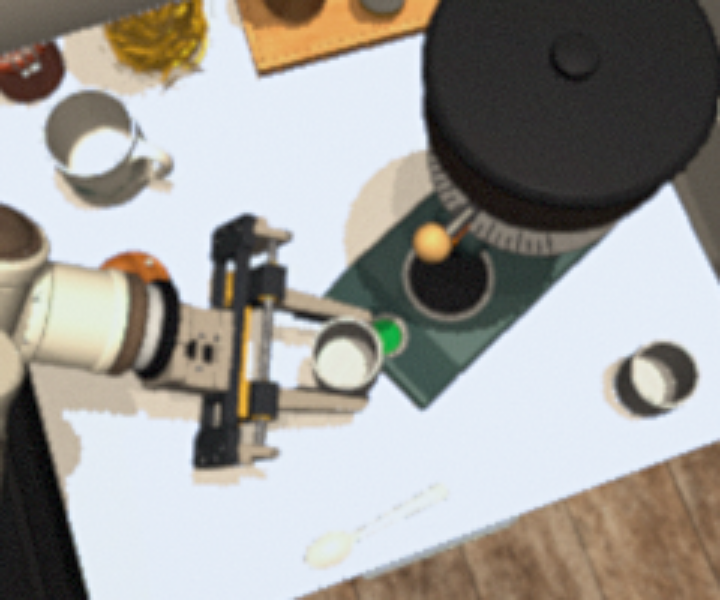

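```bash
python3 - <<'E'
from h import *
s=sensors.read_state();r=R.from_rotvec(s['ee_rot']);print('grasp pt',s['eef_pos']+r.apply([0,0,.069]))
im=cv2.imread('pics/top7.png');z=lambda x,y:(x/3+200-.33,y/3+130-.33)
print(onz('top',*z(348,355),.116))
E
```

```text
grasp pt [ 0.45129783 -0.18782658  0.0864014 ]
[ 0.44709748 -0.18829787  0.116     ]
```

Rim and grasp point agree to about 4 mm. Next I slide the cup in over the pad.

Request:
{"name": "apply_moves", "arguments": {"rows": [0, 0.002, 0.004, 22, 11, 18, 50, 0, 0.002, 0.004, 44, 22, 36.5, 50, 0, 0.002, 0.004, 60, 30, 50, 50, 0, 0.002, 0.004, 75, 37.5, 63, 50, 0, 0.002, 0.004, 86.5, 43.4, 73.4, 50, 0, 0.002, 0.004, 86.5, 43.4, 73.4, 50]}}

```text
time: 11.18
eef_pos: [0.5217, -0.2464, 0.1204]
ee_rot: [2.099, -0.413, -0.222]
ft_force: [-0.5, -0.4, -1.6]
gripper_width: 0.0557
```

```bash
cat > look.py <<'E'
import sys
from h import *
k=sys.argv[1]
s=sensors.read_state();r=R.from_rotvec(s['ee_rot']);print(s['time'],s['q'].round(2),s['ft_force'].round(1),s['gripper_width'],'gp',s['eef_pos']+r.apply([0,0,.069]))
for n in('scene','top'):
    im,d=viewer.camera(n);cv2.imwrite(f'pics/{n}{k}.png',im);np.save(f'pics/{n}{k}.npy',d)
    im=cv2.resize(im[150:290,260:420],None,fx=4,fy=4,interpolation=cv2.INTER_CUBIC);cv2.imwrite(f'pics/{n}{k}z.png',im)
E
python3 look.py 8; python3 - <<'E'
from h import *
for z in(.082,.075,.072):
    p,r=cuppose(PAD,z,-112,32);print(rel(p,r))
E
```

```text
11.175 [-0.31  0.61  1.66 -1.08  1.27  0.65] [-0.5 -0.4 -1.6] 0.055701578673058236 gp [ 0.49983188 -0.300662    0.08376961]
[-2.0e-03 -1.0e-03 -3.0e-03 -1.3e+00 -1.4e+00  6.0e-01]
[-2.0e-03 -1.0e-03 -3.0e-03 -1.4e+00 -7.3e+00  4.3e+00]
[-2.0e-03 -1.0e-03 -3.0e-03 -1.4e+00 -9.9e+00  5.9e+00]
```

View pics/scene8z.png

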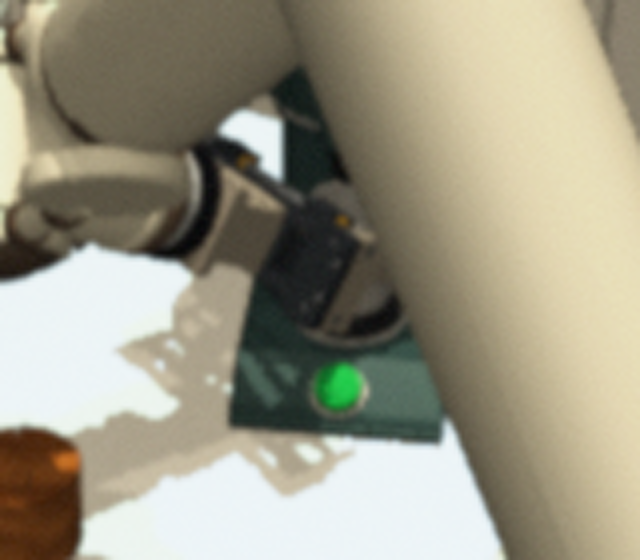

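View pics/top8z.png

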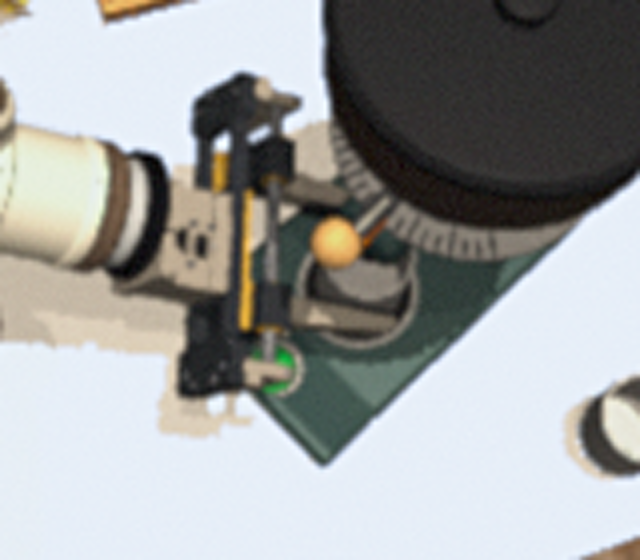

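Request:
{"name": "apply_moves", "arguments": {"rows": [-0.002, -0.001, -0.003, -1.3, -3, 1.5, 50, -0.002, -0.001, -0.003, -1.4, -5.5, 3.2, 50, -0.002, -0.001, -0.003, -1.4, -7.4, 4.4, 50, -0.002, -0.001, -0.003, -1.4, -8.1, 4.9, 50, -0.002, -0.001, -0.003, -1.4, -8.1, 4.9, 50]}}

```text
time: 11.9
eef_pos: [0.5204, -0.245, 0.1109]
ee_rot: [2.098, -0.408, -0.225]
ft_force: [-0.8, 0.9, -1.7]
gripper_width: 0.0557
```

```bash
python3 look.py 9
```

```text
11.9 [-0.3   0.62  1.66 -1.09  1.27  0.66] [-0.8  0.9 -1.7] 0.05573989975866455 gp [ 0.49854015 -0.29923616  0.07431962]
```

View pics/top9z.png

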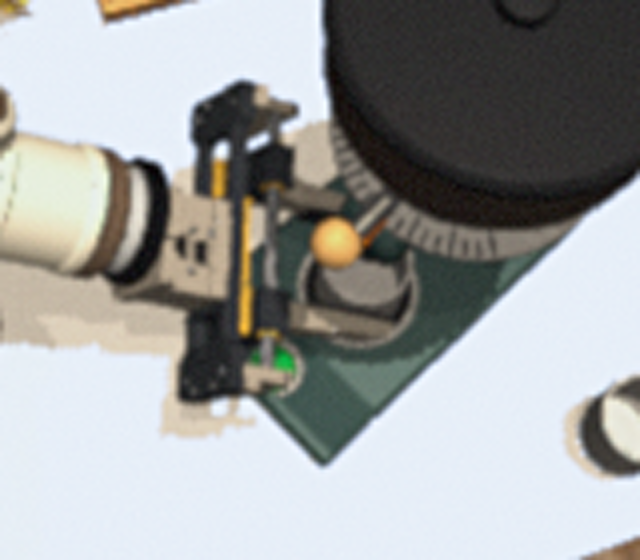

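Request:
{"name": "apply_moves", "arguments": {"rows": [0, 0, 0, 0, -0.5, 0.3, 50, 0, 0, 0, 0, -0.9, 0.6, 50, 0, 0, 0, 0, -0.9, 0.6, 50]}}

```text
time: 12.38
eef_pos: [0.5205, -0.245, 0.1106]
ee_rot: [2.096, -0.409, -0.225]
ft_force: [-2.1, 3.1, 5.1]
gripper_width: 0.0556
```

Request:
{"name": "apply_moves", "arguments": {"rows": [0, 0, 0, 0, 0.5, -0.3, 62, 0, 0, 0, 0, 0.5, -0.3, 70, 0, 0, 0, 0, 0.5, -0.3, 76, 0, 0, 0, 0, 0.5, -0.3, 78, 0, 0, 0, 0, 0.5, -0.3, 78]}}

```text
time: 13.0
eef_pos: [0.5203, -0.245, 0.1103]
ee_rot: [2.098, -0.408, -0.225]
ft_force: [0.4, 0.8, 0.0]
gripper_width: 0.072
```

```bash
python3 look.py 10
```

```text
13.0 [-0.3   0.62  1.66 -1.09  1.27  0.67] [0.4 0.8 0. ] 0.07195355323518988 gp [ 0.49844019 -0.29929854  0.07376652]
```

View pics/top10z.png

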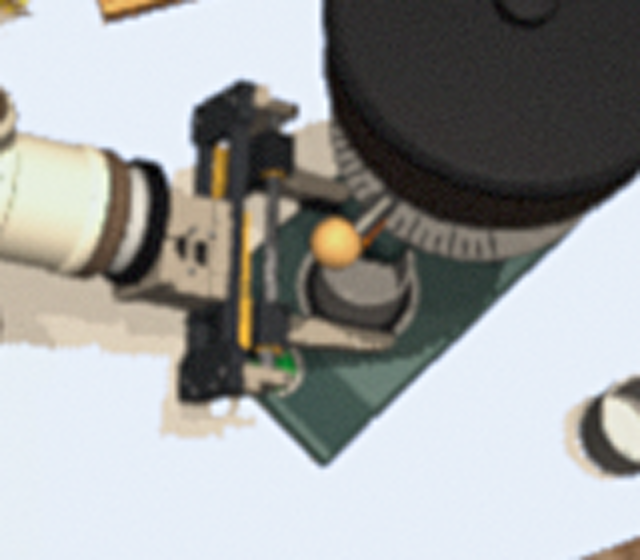

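The cup stands on the pad and the fingers are free of it. Next I withdraw horizontally, then back and up.

Request:
{"name": "apply_moves", "arguments": {"rows": [0, 0, 0, 0, -6, -10, 78, 0, 0, 0, 0, -15, -24, 78, 0, 0, 0, 0, -24, -38, 78, 0, 0, 0, 0, -29, -55, 78, 0, 0, 0, 0, -24, -80, 78, 0, 0, 0, 0, 0, -105, 78, 0, 0, 0, 0, 30, -125, 60, 0, 0, 0, 0, 60, -145, 30, 0, 0, 0, 0, 60, -145, 0]}}

```text
time: 14.22
eef_pos: [0.5562, -0.1597, 0.2417]
ee_rot: [2.098, -0.411, -0.217]
ft_force: [0.4, -0.1, -0.7]
gripper_width: 0.0438
```

```bash
python3 look.py 11
```

```text
14.225 [-0.15  0.47  1.56 -0.98  1.5   0.52] [ 0.4 -0.1 -0.7] 0.04378682407032572 gp [ 0.53462325 -0.21408831  0.20511178]
```

View pics/scene11.png

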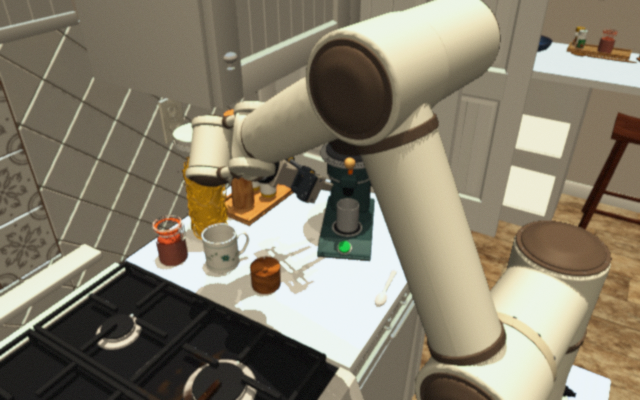

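View pics/top11z.png

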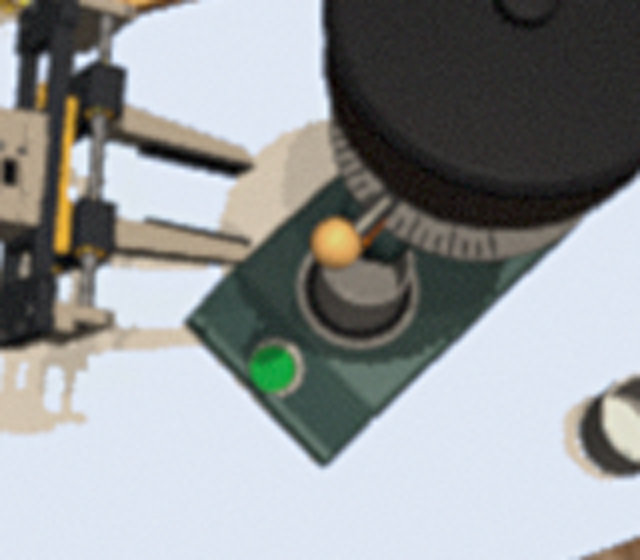

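View pics/scene11z.png

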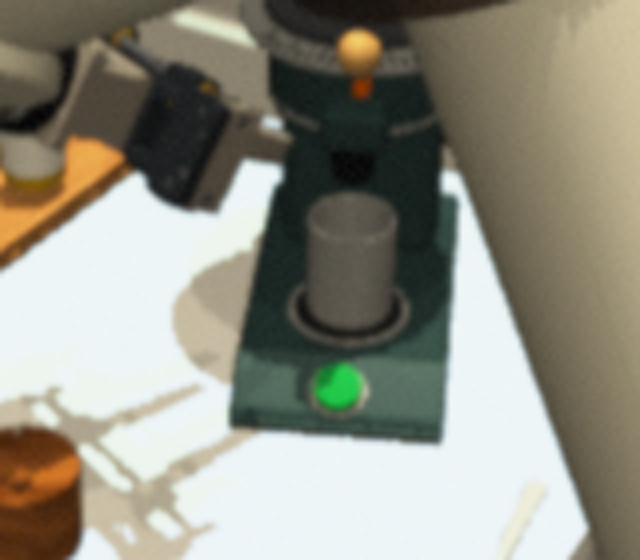

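```bash
cat >> h.py <<'E'
BTN=np.array([.4684,-.2280,.029])
def btnpose(dist,yaw=0,fa=113,a=29):
    f=np.radians(fa);A=np.radians(a);n=np.array([np.cos(f)*np.sin(A),np.sin(f)*np.sin(A),np.cos(A)])
    p,r=tgt(BTN+n*dist,-n,[np.sin(f),-np.cos(f),0],.088)
    return p,r*R.from_euler('z',yaw,degrees=True)
E
python3 - <<'E'
from h import *;from kin import *
from t2 import mar
E
cat > t3.py <<'E'
from h import *;from kin import *
from scipy.optimize import least_squares
mar=lambda q:min((q-LO).min(),(HI-q).min())
q0=sensors.read_state()['q']
for yaw in(-45,-20,0,20,45):
    q=q0
    for d in(.15,.08,.0,-.006):
        p,r=btnpose(d,yaw);S=ik(p,r,[q])
        if S:q=S[0];print(yaw,d,f'{mar(q):.2f}',q.round(2),rel(p,r))
        else:print(yaw,d,None)
K=None
d=np.load('pics/scene11.npy');Kc,r,t=cal('scene');v,u=np.mgrid[:400,:640]
P=(np.stack([(u-Kc[0,2])/Kc[0,0]*d,(v-Kc[1,2])/Kc[1,1]*d,d],-1).reshape(-1,3)-t)@r
m=(np.hypot(P[:,0]-.498,P[:,1]+.299)<.042)&(P[:,2]>.045)&(P[:,2]<.092);q=P[m]
s=least_squares(lambda s:np.hypot(q[:,0]-s[0],q[:,1]-s[1])-.0285,[.498,-.299],loss='soft_l1',f_scale=.002);print('cup',m.sum(),s.x)
lo=q[q[:,2]<.06];hi=q[q[:,2]>.078]
for w in(lo,hi):print(least_squares(lambda s:np.hypot(w[:,0]-s[0],w[:,1]-s[1])-.0285,[.498,-.299],loss='soft_l1',f_scale=.002).x)
E
python3 t3.py
```

```text
-90 30 0.165 0.23 [ 0.17  0.21  2.04 -1.06  1.37  0.66]
-90 30 0.04 0.17 [ 0.17  0.5   2.   -1.12  1.25  0.9 ]
-100 30 0.15 0.32 [ 0.14  0.33  1.92 -0.97  1.47  0.73]
-105 30 0.15 0.29 [-0.01  0.54  1.62 -1.    1.47  0.63]
-105 30 0.073 0.09 [-0.29  0.59  1.75 -1.2   1.2   0.69]
-110 30 0.073 0.15 [-0.29  0.63  1.68 -1.14  1.26  0.69]
-115 30 0.073 0.21 [-0.3   0.67  1.62 -1.08  1.33  0.69]
-90 35 0.165 0.30 [ 0.14  0.15  2.05 -0.99  1.32  0.59]
-90 35 0.04 0.22 [ 0.14  0.43  2.03 -1.07  1.18  0.84]
-100 35 0.15 0.37 [ 0.12  0.27  1.94 -0.92  1.42  0.68]
-105 35 0.15 0.35 [-0.03  0.5   1.63 -0.94  1.42  0.58]
-105 35 0.073 0.17 [-0.32  0.54  1.76 -1.12  1.14  0.62]
-110 35 0.073 0.22 [-0.32  0.58  1.7  -1.07  1.21  0.63]
-115 35 0.073 0.27 [-0.32  0.62  1.64 -1.02  1.28  0.64]
[ 5.200e-02  3.190e-01 -2.120e-01 -1.707e+02 -7.580e+01 -5.930e+01]
-45 0.15 0.49 [-0.36 -0.28  2.21 -0.46  0.9  -1.32] [   0.25     0.733   -1.324 -135.8      7.1     12.   ]
-45 0.08 0.48 [-0.43 -0.13  2.22 -0.51  0.73 -1.28] [   0.25     0.733   -1.324 -111.8    -32.1     64.8  ]
-45 0.0 0.38 [-0.49  0.08  2
[... 1230 characters left out ...]
0 0.38 [-0.49  0.08  2.18 -0.62  0.55 -0.07] [  0.56    0.448  -0.242 -84.5   -76.9   125.1  ]
20 -0.006 0.37 [-0.5   0.1   2.18 -0.63  0.54 -0.06] [  0.56    0.448  -0.242 -82.4   -80.3   129.7  ]
45 0.15 0.49 [-0.36 -0.28  2.21 -0.46  0.9   0.25] [   0.643    0.316    0.175 -135.8      7.1     12.   ]
45 0.08 0.48 [-0.43 -0.13  2.22 -0.51  0.73  0.29] [   0.643    0.316    0.175 -111.8    -32.1     64.8  ]
45 0.0 0.38 [-0.49  0.08  2.18 -0.62  0.55  0.37] [  0.643   0.316   0.175 -84.5   -76.9   125.1  ]
45 -0.006 0.37 [-0.5   0.1   2.18 -0.63  0.54  0.38] [  0.643   0.316   0.175 -82.4   -80.3   129.7  ]
cup 430 [ 0.49840572 -0.30079247]
[ 0.49875781 -0.30142648]
[ 0.4978536  -0.30009291]
```

Cup measured at (0.4984,-0.3008) against the pad at (0.498,-0.299), and upright. Next, the button.

Request:
{"name": "apply_moves", "arguments": {"rows": [0, 0, 0, -30, 10, -20, 0, 0.1, 0.12, -0.12, -60, 10, -30, 0, 0.2, 0.24, -0.24, -90, 10, -20, 0, 0.3, 0.36, -0.37, -110, 8, 0, 0, 0.4, 0.46, -0.48, -125, 7, 12, 0, 0.48, 0.545, -0.576, -136, 7, 12, 0, 0.48, 0.545, -0.576, -136, 7, 12, 0, 0.48, 0.545, -0.576, -136, 7, 12, 0]}}

```text
time: 15.32
eef_pos: [0.4222, -0.1222, 0.2361]
ee_rot: [2.591, 0.525, 0.133]
ft_force: [0.8, 0.5, 0.2]
gripper_width: -0.0
```

```bash
python3 look.py 12; python3 - <<'E'
from h import *
for d in(.15,.03,.01,0,-.006):print(d,rel(*btnpose(d)))
E
```

```text
15.325 [-0.37 -0.29  2.22 -0.46  0.9  -0.54] [0.8 0.5 0.2] -3.350139484178277e-05 gp [ 0.43506113 -0.15299005  0.17573747]
0.15 [-0.001  0.002  0.     0.7    0.4   -0.7  ]
0.03 [-1.000e-03  2.000e-03  0.000e+00  9.000e-01  6.000e-01  1.193e+02]
0.01 [-1.000e-03  2.000e-03  0.000e+00  1.000e+00  6.000e-01  1.393e+02]
0 [-1.000e-03  2.000e-03  0.000e+00  1.000e+00  6.000e-01  1.493e+02]
-0.006 [-1.000e-03  2.000e-03  0.000e+00  1.000e+00  6.000e-01  1.553e+02]
```

View pics/top12.png

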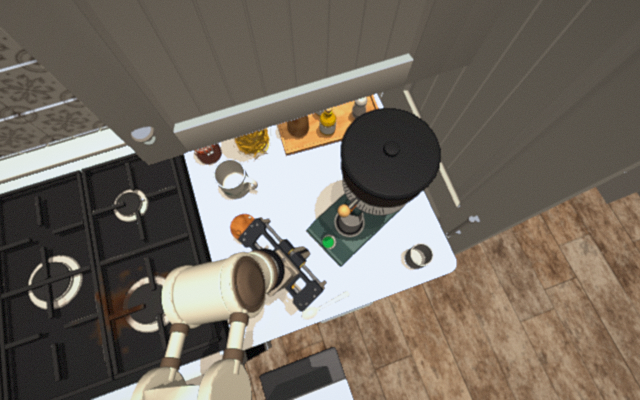

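Request:
{"name": "apply_moves", "arguments": {"rows": [-0.001, 0.002, 0, 0.9, 0.6, 40, 0, -0.001, 0.002, 0, 0.9, 0.6, 80, 0, -0.001, 0.002, 0, 0.9, 0.6, 115, 0, -0.001, 0.002, 0, 1, 0.6, 135, 0, -0.001, 0.002, 0, 1, 0.6, 139, 0, -0.001, 0.002, 0, 1, 0.6, 139, 0]}}

```text
time: 16.18
eef_pos: [0.4506, -0.1842, 0.1161]
ee_rot: [2.588, 0.527, 0.138]
ft_force: [0.1, 0.0, -0.8]
gripper_width: 0.0006
```

```bash
python3 look.py 13; python3 - <<'E'
from h import *
for d in(.01,0,-.006):print(d,rel(*btnpose(d)))
E
```

```text
16.175 [-0.49  0.06  2.19 -0.6   0.57 -0.43] [ 0.1  0.  -0.8] 0.000600576804875214 gp [ 0.46374155 -0.21500343  0.05581972]
0.01 [ 0.002 -0.002 -0.    -1.    -1.5    1.8  ]
0 [ 2.00e-03 -2.00e-03 -0.00e+00 -1.00e+00 -1.50e+00  1.18e+01]
-0.006 [ 2.00e-03 -2.00e-03 -0.00e+00 -1.10e+00 -1.50e+00  1.78e+01]
```

View pics/top13z.png

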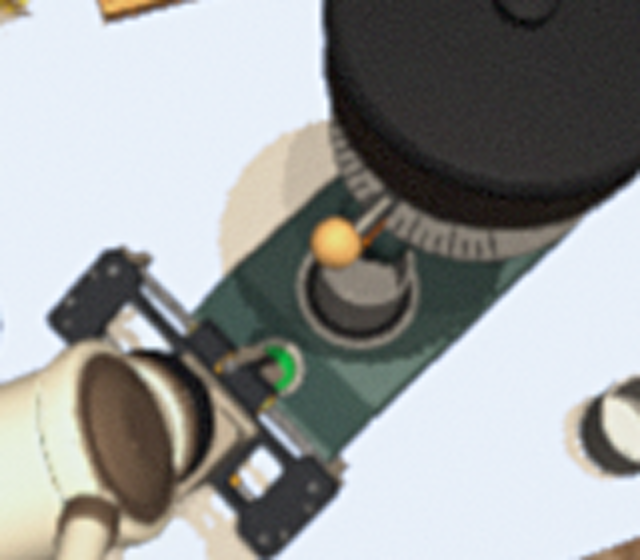

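View pics/scene13.png

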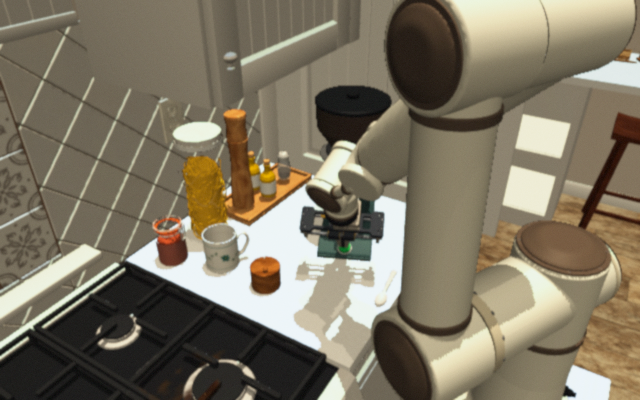

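Request:
{"name": "apply_moves", "arguments": {"rows": [0.002, -0.002, 0, -1, -1.5, 5, 0, 0.002, -0.002, 0, -1, -1.5, 9, 0, 0.002, -0.002, 0, -1, -1.5, 12, 0, 0.002, -0.002, 0, -1, -1.5, 13, 0, 0.002, -0.002, 0, -1, -1.5, 13, 0]}}

```text
time: 16.9
eef_pos: [0.4515, -0.1895, 0.1042]
ee_rot: [2.59, 0.526, 0.135]
ft_force: [-0.1, 0.8, 0.9]
gripper_width: 0.0005
```

Request:
{"name": "apply_moves", "arguments": {"rows": [0, 0, 0, 0, 0, 1.5, 0, 0, 0, 0, 0, 0, 3, 0, 0, 0, 0, 0, 0, 3, 0]}}

```text
time: 17.27
eef_pos: [0.4521, -0.1909, 0.1015]
ee_rot: [2.59, 0.526, 0.135]
ft_force: [-1.6, 3.1, 3.3]
gripper_width: 0.0002
```

Request:
{"name": "apply_moves", "arguments": {"rows": [0, 0, 0, 0, 0, 1.5, 0, 0, 0, 0, 0, 0, 2.5, 0, 0, 0, 0, 0, 0, 2.5, 0, 0, 0, 0, 0, 0, 2.5, 0]}}

```text
time: 17.77
eef_pos: [0.4525, -0.1914, 0.1004]
ee_rot: [2.59, 0.526, 0.134]
ft_force: [-10.9, 15.5, 23.5]
gripper_width: 0.0006
```

Bottomed out: force rose from 1 to about 5 N over the travel, then 30 N on the stop. Next I retract along the button axis.

Request:
{"name": "apply_moves", "arguments": {"rows": [0, 0, 0, 0, 0, -10, 0, 0, 0, 0, 0, 0, -40, 0, 0, 0, 0, 0, 0, -80, 0, 0, 0, 0, 0, 0, -120, 0, 0, 0, 0, 0, 0, -160, 0, 0, 0, 0, 0, 0, -160, 0]}}

```text
time: 18.52
eef_pos: [0.4238, -0.1205, 0.2424]
ee_rot: [2.586, 0.526, 0.143]
ft_force: [-0.4, -0.1, -0.3]
gripper_width: 0.0005
```

```bash
python3 look.py 14; python3 - <<'E'
from h import *;from scipy.optimize import least_squares
for n in('scene','top'):
    for k in('11','14'):
        h=cv2.cvtColor(cv2.imread(f'pics/{n}{k}.png'),cv2.COLOR_BGR2HSV);m=cv2.inRange(h,(45,150,90),(80,255,255));m[:,:300]=0
        b=cv2.inRange(h,(13,90,120),(22,220,255));b[:150]=0;b[225:]=0;b[:,:330]=0;b[:,375:]=0
        f=lambda m:np.argwhere(m).mean(0)[::-1].round(2)
        D=np.load(f'pics/{n}{k}.npy');print(n,k,'btn',f(m),(m>0).sum(),D[m>0].mean().round(4),'ball',f(b))
for k in('14',):
    d=np.load('pics/scene14.npy');Kc,r,t=cal('scene');v,u=np.mgrid[:400,:640]
    P=(np.stack([(u-Kc[0,2])/Kc[0,0]*d,(v-Kc[1,2])/Kc[1,1]*d,d],-1).reshape(-1,3)-t)@r
    m=(np.hypot(P[:,0]-.498,P[:,1]+.299)<.042)&(P[:,2]>.045)&(P[:,2]<.092);q=P[m]
    if len(q)>20:print('cup',m.sum(),least_squares(lambda s:np.hypot(q[:,0]-s[0],q[:,1]-s[1])-.0285,[.498,-.299],loss='soft_l1',f_scale=.002).x)
E
```

```text
18.525 [-0.36 -0.3   2.21 -0.46  0.91 -0.54] [-0.4 -0.1 -0.3] 0.00046885683320398066 gp [ 0.43722494 -0.15136477  0.18217599]
scene 11 btn [343.83 246.09] 99 1.2791 ball [349.25 161.56]
scene 14 btn [343.78 246.12] 100 1.2662 ball [nan nan]
top 11 btn [327.44 241.9 ] 90 0.9458 ball [343.69 210.42]
top 14 btn [327.46 242.  ] 90 0.9567 ball [343.74 210.5 ]
cup 231 [ 0.49879856 -0.30097904]<stdin>:6: RuntimeWarning: Mean of empty slice.
  ret = um.true_divide(
```

View pics/top14z.png

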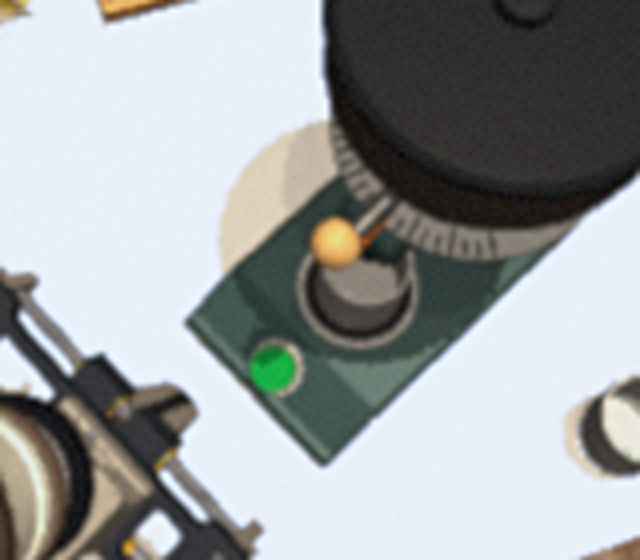

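View pics/scene14.png

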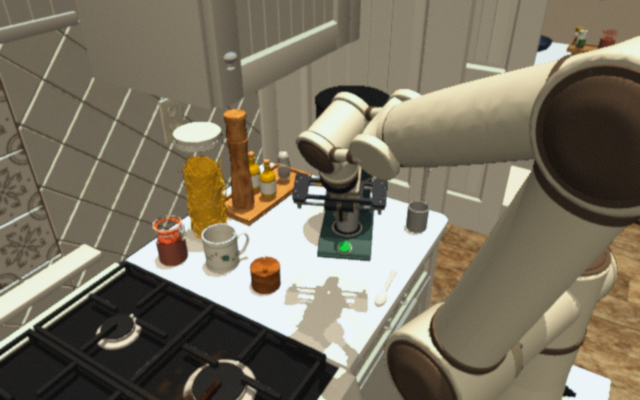

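The button is back out (green blob unchanged in both views), the cup is on the pad, the lever is over the tab, the mug and salt box are in place, and the tool is clear. I'm handing in.

```bash
python3 -c "
from plant import order;print(order.job_done())"
```

```text
the job is handed in; nothing more can be done
None
```

I set the lever, stood the cup on the pad, pressed the start button and handed the job in after about 18.5 s. No verdict is reported.

- **Lever:** I pinched the ball and swung it about 24° clockwise. It ended at about 115.3–115.9° about the collar axis (world angle), with the tab at 115.6–116.5°. The estimates disagree by 0.5–1.5°, against a limit of 4°. One edge reading in the top view put the tab nearly 3° off, but I judged it weak and left the lever alone. In the last top picture the ball had not moved. The arm hid the ball in the last scene picture.
- **Cup:** I took the left-hand cup and set it on the pad. It measured (0.499, -0.301) against the pad at (0.498, -0.299), about 2 mm off centre. A fit of its upper and lower parts before the press showed it upright, and a second fit afterwards gave the same position.
- **Button:** I pressed it only after both of those were done. The force rose to about 5 N over the travel, then to 30 N against the stop. I never measured the button's travel directly. After I backed off, the button looked the same in both views as before the press.
- **Bystanders and tool:** The mug and salt box look unmoved in the pictures, which I judged by eye. The tool is clear, with no contact force.

While reaching for the cup, the first grasp direction ran into joint 4's limit. I switched to another direction without touching anything.

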